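# Pack the sampling caddy

### The arm

A 7-joint arm with a two-finger parallel gripper is mounted at the origin on a cart in front of the work surface, level with it; the furniture and walls round the work are solid. World frame = base frame: x ahead of the robot, y to its left, z up, the work surface at z = 0. Lengths are in m, angles in rad, forces in N, time in s.
With the tool pointing down it reaches from about 0.425 to 0.875 m from the base axis. Payload 4.7 kg.
Tool frame: the origin (TCP) lies at the very end of the fingers, on their centre line; the grasp point (between the pads) lies behind it (ctrl.tcp_to_grasp is the y of the grasp point in the tool frame, in m); y points along the fingers, x is the direction in which the jaws open and shut, and the axes are right-handed (so a half turn about y gives the same grasp; the last joint's range is limited). The gripper opens to 87 mm and grips with 3 to 60 N. Pads are 19 mm wide; open, the fingers measure 117 mm over their backs; the gripper's body (75 mm by 190 mm) begins 51 mm behind the grasp point.
Start: joints at [1.355, 0.321, -0.07, 1.45, 0.023, 1.371, -0.057], TCP at [0.148, -0.633, 0.223] pointing down, gripper open.
Joint ranges: [-2.86, 2.86], [-0.3, 2.09], [-1.38, 1.24], [0.06, 2.45], [-1.56, 4.7], [0.09, 2.05], [-2.69, 2.69]. Speed limits (rad/s): [2.57, 2.57, 3.14, 3.14, 3.14, 3.14, 3.14].

### API

Orientations are given as a rotation vector (axis times angle).
In Python, from bench import ctrl, get_image, workorder gives the robot as it stands.
- The arm moves only by the tool drive_tool, never from a script. Its argument "increments" is text: rows parted by semicolons, each of 5 numbers parted by spaces: the shift along the tool's x, y, z in mm, then the turn about the tool's y in degrees, then the closure in counts, from 0 (fully open) to 255 (shut). In form: tx ty tz yaw fingers; .... A call has 1 to 20 rows; each row shifts and turns the commanded pose from where the row before left it, along the tool's axes as they then stand; what a row does not reach is not made up. A row lasts 1/8 s, in which the tool goes at most 62.5 mm and 10.7 degrees, less where a joint would pass 70% of its speed; a pose out of reach is approached as far as the arm can. A call is refused whole if a number of a shift passes 62.5 or a number of a turn 10.7, either way. A call with a gripper value outside its range is refused whole. The fingers move at their own pace and stop on an object; "squeeze" is the grip in N (left out, the last holds). Time passes only in rows, so rows that do not move let the fingers close. It gives the time, the measured TCP pose, the force and the opening at its end, in the units of the state.
- ctrl.get_state(): the state, without advancing time (a new reading comes with each control period).
- get_image(name): name is "scene" or "top"; returns a dict with "img" (400x640x3 uint8, red, green, blue), "mtx" (3x3 intrinsics, pixels), "camera_from_world" (4x4, takes a point from world to camera coordinates). Camera axes: x right, y up, looking along -z (the intrinsics and any distortion apply to the point x, -y, -z); pixel columns grow to the right and rows downward; lengths in m; the calibration is good to about 2 mm. A picture is of the moment at which its call begins. There is no depth.
- workorder.close_job(): hands the job in, once; it reports no verdict.
The state is a dict: "time": time; "joint_positions": joint angles; "qd": joint speeds; "joint_torque": joint torques, N m; "position": TCP position; "tool_rot": TCP orientation; "ft_force": force on the tool from outside, world axes, zero at the start; "torque": the same for the moment, N m; "grip_width": opening from 0.0 (shut) to 1.0 (fully open).
Only numpy, scipy, OpenCV 4.12 (cv2) and the standard library are available. Lean on these libraries where they do the work, as an engineer would, in place of code of your own. Each camera call takes 0.05 s, during which the arm holds its last target.

### The job

Pack the sampling caddy for the round: stand the small blue-capped bottle in the round pocket and the small beaker in the square pocket, both upright, and lay the longer spanner flat and lengthwise in the long compartment. Set the glass down gently, and leave the bigger bottle, the bigger beaker and the shorter spanner where they are.

Things in the scene. Friction and masses are not known exactly. Their poses are not given: they have to be found in the camera images.
- bottle_center (a point): small clear reagent bottle with a blue screw cap, standing, 57 mm diameter, 111 mm tall (cap 53 mm diameter, its top 24 mm); belongs in the caddy. origin at its centre (55.5 mm above its underside), z up, round, so its yaw does not matter
- beaker_center (a point): small glass beaker, standing open side up, empty, body about 46 mm across x and 50 mm across y with the rim and spout, 58 mm tall; belongs in the caddy. origin at its centre (29 mm above its underside), z up, grasp it across its x axis, away from the spout, at half height or above
- spanner_center (a point): the longer steel double open-ended spanner, lying flat, 132 mm long, heads 20 and 16 mm wide, shaft 8 mm wide, 5 mm thick; belongs in the caddy. Origin at its centre, half-way through its thickness, y along its length, z up
- big_bottle_center (a point): look-alike that stays: larger clear bottle with a blue screw cap, 69 mm diameter, 145 mm tall; origin at its centre (72.5 mm up)
- big_beaker_center (a point): look-alike that stays: larger glass beaker, 68 x 72 mm, 82 mm tall; origin at its centre (41 mm up)
- short_spanner_center (a point): look-alike that stays: shorter steel double open-ended spanner, lying flat, 114 mm long, heads 16 and 14 mm wide, shaft 6 mm wide, 5 mm thick; origin at its centre, y along its length
- caddy: shallow aluminium tray fixed to the worktop, 177 mm (x) by 327 mm (y), rim 19 mm high; origin at the centre of its underside, on the worktop. Three fixed grey inserts, each 165 mm (x) by 103 mm (y), stand side by side along its y, centres 105 mm apart, in any order; their tops are 22 mm above the worktop
- bay_round: grey insert with a round pocket, 79 mm diameter, 14 mm deep, in its middle. Origin at the centre of the insert's underside, 4 mm above the worktop; pocket floor 4 mm above the origin, i.e. 8 mm above the worktop, top 18 mm above the origin; x along its 165 mm length, y across
- bay_square: grey insert with a square pocket, 73 x 73 mm, 14 mm deep, in its middle. Origin, axes, floor and top heights as for the insert with the round pocket
- bay_long: grey insert that is one long open compartment, inside 157 mm (x) by 95 mm (y), 14 mm deep with 4 mm walls. Origin, axes, floor and top heights as for the insert with the round pocket
Things that resemble listed ones, but are neither listed nor needed, are in the scene too. What is shaped like the part that bears bottle_center but orange or red is not meant. What is shaped like the part that bears spanner_center but pink is not meant.

How it is judged:
At the end, for the whole second after the job is handed in: At rest on pocket floors: small bottle upright in the round one (centre within 14 mm in x, y), small beaker upright in the square one (16 mm), longer spanner flat in the long one (16 mm along, 45 mm across, 0.5 rad); look-alikes upright or flat within 25 mm of their start (x of bottle_center in the frame of bay_round between -0.014 and 0.014 m and y of bottle_center in the frame of bay_round between -0.014 and 0.014 m and z of bottle_center in the frame of bay_round between 0 and 0.0655 m and angle between each of bottle_center, beaker_center, spanner_center, big_bottle_center, big_beaker_center, short_spanner_center's own z axis and vertical below 0.12 rad and linear speed of each of bottle, beaker, spanner below 0.02 m/s and angular speed of each of bottle, beaker, spanner below 0.5 rad/s and x of beaker_center in the frame of bay_square between -0.016 and 0.016 m and y of beaker_center in the frame of bay_square between -0.016 and 0.016 m and z of beaker_center in the frame of bay_square between 0 and 0.039 m and x of spanner_center in the frame of bay_long between -0.016 and 0.016 m and y of spanner_center in the frame of bay_long between -0.045 and 0.045 m and z of spanner_center in the frame of bay_long between 0 and 0.0125 m and angle between the y axis of spanner_center and the x axis of bay_long, either way round below 0.5 rad and distance of each of big_bottle_center, big_beaker_center, short_spanner_center from where it was at the start of the episode below 0.025 m); the robot touches nothing.
It fails at once if the bigger bottle, the bigger beaker or the shorter spanner is moved by more than 40 mm (distance of any of big_bottle_center, big_beaker_center, short_spanner_center from where it was at the start of the episode above 0.04 m).
It fails at once if the small bottle or the small beaker is dropped or pressed hard onto the caddy (over 60 N) (contact force between any of bottle, beaker and bay_round above 60 N or contact force between any of bottle, beaker and bay_square above 60 N or contact force between any of bottle, beaker and bay_long above 60 N or contact force between any of bottle, beaker and caddy above 60 N).
It fails at once if the small bottle or the small beaker is knocked over (angle between any of bottle_center, beaker_center's own z axis and vertical above 1 rad).
It also fails if it takes over 90 s, if anything falls off the work surface, if the arm or the gripper's body presses on something with over 40 N, if the wrist force passes 120 N, or if a joint passes its speed limit or range.

## Working session

There is one attempt and no reset: what is moved stays moved. The work goes in short steps, Python scripts to look and compute and a tool call to move; the robot and the scene stay as the last step left them, time stands still between calls to the robot, and variables do not carry over. Pictures are saved under pics/ and viewed, and the job is handed in when it is done.

Besides the shell and the picture viewer there is one more tool, called after "Call:" as name(argument=value, ...), one argument or row to a line, values as JSON. drive_tool: Moves the arm, as the interface text tells. Its arguments: {"type":"object","properties":{"increments":{"type":"string"},"squeeze":{"type":"number"}},"required":["increments"]}

```bash
mkdir -p pics; ls; python3 - <<'E'
from bench import ctrl,get_image
import cv2
s=ctrl.get_state(); print(s, ctrl.tcp_to_grasp)
for n in("scene","top"):
    d=get_image(n); cv2.imwrite(f"pics/{n}0.png",d["img"][:,:,::-1]); print(d["mtx"],d["camera_from_world"],d.keys())
E
```

```text
pics
{'time': 0.0, 'joint_positions': array([ 1.35508834,  0.32184668, -0.07007249,  1.45166085,  0.02258536,
        1.37081118, -0.05689944]), 'qd': array([-3.74201362e-04,  9.59301742e-04,  3.79326310e-04,  2.69928697e-05,
       -2.50948895e-03, -2.37880402e-04, -1.08042769e-04]), 'joint_torque': array([ 6.26011715e-04, -4.91288638e+01, -4.03749514e-01, -3.12528777e+01,
       -6.40699826e-02,  4.38582385e-02,  1.98097073e-04]), 'position': array([ 0.14788639, -0.63238396,  0.22145315]), 'tool_rot': array([-1.30801209,  1.03937864, -1.03675155]), 'ft_force': array([-1.22981792, -0.61067264, -0.03103419]), 'torque': array([ 0.01456655, -0.03205398, -0.04067517]), 'grip_width': 1.0039371455972714} -0.0187
[[510.1601711    0.         320.8668928 ]
 [  0.         510.1601711  196.82369604]
 [  0.           0.           1.        ]] [[-0.62844034 -0.77783664  0.00573588  0.44458107]
 [ 0.50597771 -0.40317345  0.76252064 -0.31100031]
 [-0.59080394  0.48210096  0.64693846 -1.25296774]
 [ 0.          0.          0.          1.        ]] dict_keys(['img', 'mtx', 'camera_from_world'])
[[380.9851234    0.         322.51071583]
 [  0.         380.9851234  198.88254444]
 [  0.           0.           1.        ]] [[-2.75619191e-02 -9.99620070e-01 -2.35230208e-04  9.00225150e-02]
 [ 9.88366338e-01 -2.72868363e-02  1.49624231e-01 -5.70997523e-01]
 [-1.49573803e-01  3.89143734e-03  9.88742906e-01 -1.20248309e+00]
 [ 0.00000000e+00  0.00000000e+00  0.00000000e+00  1.00000000e+00]] dict_keys(['img', 'mtx', 'camera_from_world'])
```

View pics/scene0.png

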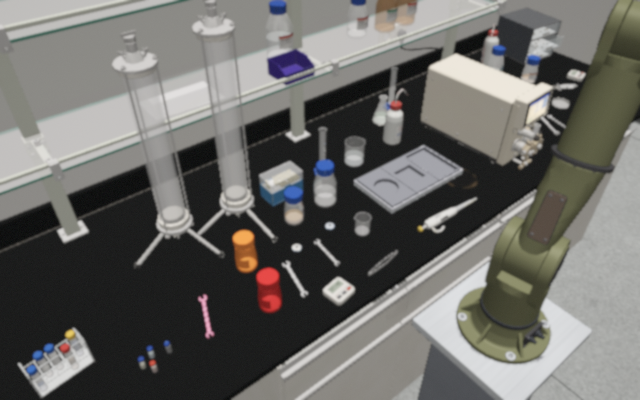

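View pics/top0.png

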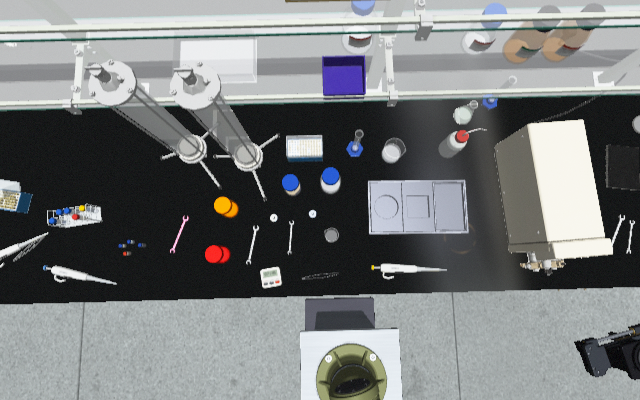

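Top view: the caddy is at about px (418,207) with round, square and long bays from left to right. The small bottle is near (291,184), big bottle (331,180), small beaker (332,235) and spanners (253,244) and (291,237). I'll enlarge these next.

```bash
python3 - <<'E'
import cv2
im=cv2.imread("pics/top0.png")
def crop(n,x0,y0,x1,y1,f):
    c=cv2.resize(im[y0:y1,x0:x1],None,fx=f,fy=f,interpolation=cv2.INTER_CUBIC); cv2.imwrite(f"pics/{n}.png",c)
crop("tA",235,135,355,255,5)
crop("tB",360,170,475,245,6)
im=cv2.imread("pics/scene0.png")
crop("sA",260,130,400,300,3.5)
crop("sB",340,135,480,225,5)
E
```

```text
(no output)
```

View pics/tA.png

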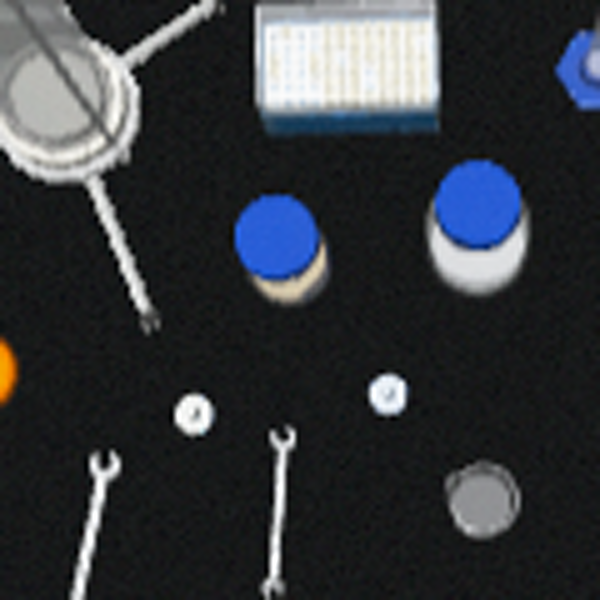

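View pics/tB.png

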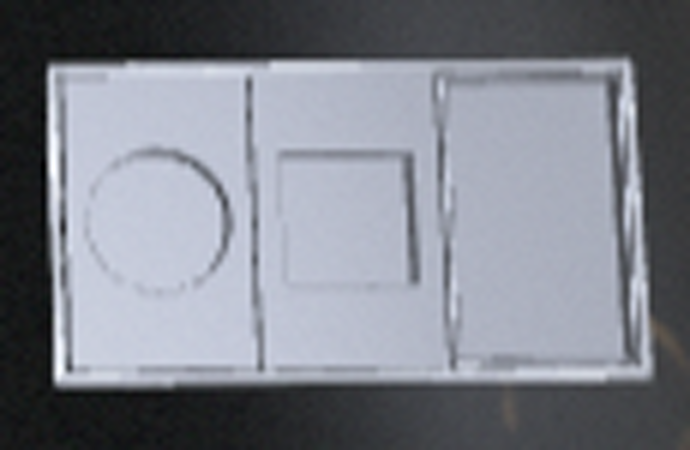

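View pics/sA.png

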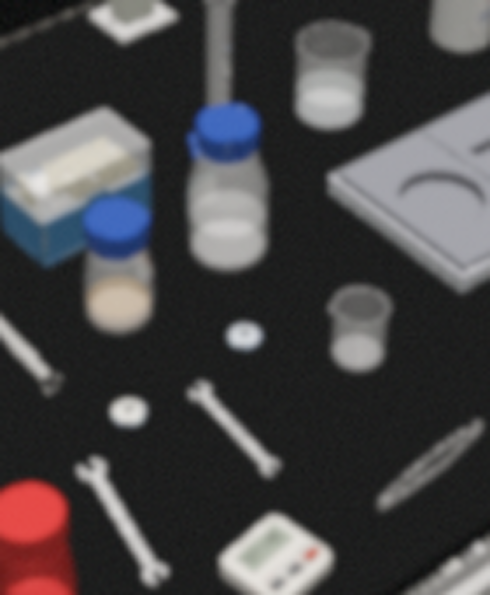

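View pics/sB.png

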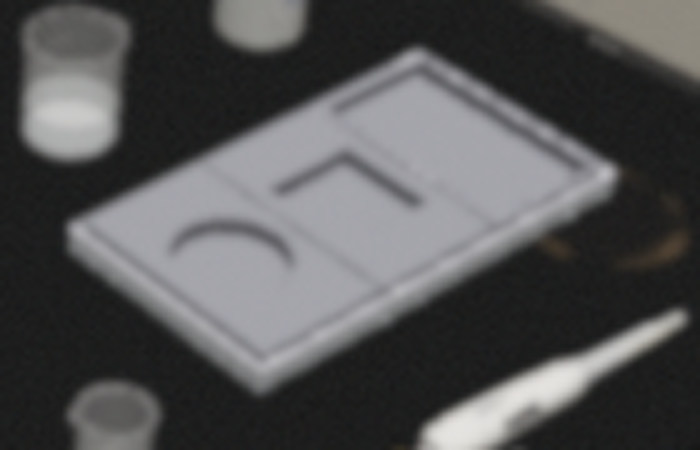

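```bash
cat > h.py <<'E'
import numpy as np,cv2
from bench import get_image,ctrl
def ray(d,px,z):
    T=d["camera_from_world"];R=T[:3,:3];t=T[:3,3];C=-R.T@t
    K=d["mtx"]; v=np.array([(px[0]-K[0,2])/K[0,0],-(px[1]-K[1,2])/K[1,1],-1.]); w=R.T@v
    return C+w*(z-C[2])/w[2]
def proj(d,P):
    T=d["camera_from_world"];p=T[:3,:3]@np.array(P)+T[:3,3];K=d["mtx"]
    return np.array([K[0,0]*p[0]/-p[2]+K[0,2],K[1,1]*-p[1]/-p[2]+K[1,2]])
def cu(u,x0,y0,f): return np.array([x0+(u[0]+.5)/f-.5,y0+(u[1]+.5)/f-.5])
def crop(d,n,x0,y0,x1,y1,f):
    cv2.imwrite(f"pics/{n}.png",cv2.resize(d["img"][y0:y1,x0:x1,::-1],None,fx=f,fy=f,interpolation=cv2.INTER_CUBIC))
E
python3 - <<'E'
from h import *
t=get_image("top");s=get_image("scene")
im=t["img"].astype(int)
m=((im[...,2]>150)&(im[...,0]<90)).astype(np.uint8)
n,l,st,c=cv2.connectedComponentsWithStats(m)
for i in range(1,n):
    if st[i,4]>100 and 270<c[i,0]<350: print("cap top",c[i],st[i],ray(t,c[i],.111),ray(t,c[i],.145))
# bright comps for spanners, beaker
m=((im.min(2)>90)).astype(np.uint8)
n,l,st,c=cv2.connectedComponentsWithStats(m)
for i in range(1,n):
    if st[i,4]>25 and 240<c[i,0]<350 and 190<c[i,1]<270:
        print("comp",c[i],st[i],ray(t,c[i],.003))
        if st[i,3]>25:
            ys,xs=np.where(l==i); P=np.array([ray(t,(x,y),.0025)[:2] for x,y in zip(xs,ys)])
            (cc,wh,a)=cv2.minAreaRect(P.astype(np.float32)); e,v=np.linalg.eigh(np.cov(P.T)); print("  rect",cc,wh,a,"axis",v[:,1])
for u in[(52,65),(630,60),(650,378),(58,384)]: print("rim",ray(t,cu(u,360,170,6),.019))
print("round",[ray(t,cu((160,222),360,170,6),.022),ray(t,cu((345,219),360,170,6),.022)])
print("beakerTop",ray(t,cu((485,501),235,135,5),.058),ray(t,cu((485,501),235,135,5),.005))
crop(t,"tC",240,215,310,275,8)
crop(t,"tD",315,218,350,253,14)
crop(s,"sD",340,200,385,245,12)
E
```

```text
cap top [342.08167142  79.72649573] [ 323   66   40   28 1053] [9.51753916e-01 3.18658242e-04 1.11000000e-01] [0.9352485  0.00262063 0.145     ]
cap top [330.00444444 175.25333333] [322 167  17  18 225] [0.63680581 0.04910039 0.111     ] [0.62950463 0.04997674 0.145     ]
cap top [289.49065421 181.69626168] [282 174  16  17 214] [0.61983819 0.17566267 0.111     ] [0.61303288 0.17284028 0.145     ]
comp [293.84615385 190.67692308] [286 184  14  11  65] [0.61008024 0.17033655 0.003     ]
comp [312.1  213.52] [309 210   7   8  50] [0.53061519 0.11037371 0.003     ]
comp [273.43137255 217.47058824] [270 214   8   8  51] [0.52088331 0.24019712 0.003     ]
comp [290.19512195 236.42682927] [287 220   7  35  82] [0.45604418 0.18499181 0.003     ]
  rect (0.4545448422431946, 0.18543176352977753) (0.014001731760799885, 0.11313580721616745) 85.49016571044922 axis [-0.99644317  0.08426752]
comp [252.02586207 243.98275862] [246 225  13  40 116] [0.4345674 0.3118825 0.003    ]
  rect (0.4332987666130066, 0.3115859031677246) (0.018414082005620003, 0.1316598802804947) 78.62853240966797 axis [-0.97535936  0.2206221 ]
comp [330.96666667 234.7       ] [324 228  15  14 150] [0.45802924 0.04927683 0.003     ]
rim [ 0.63532697 -0.08107922  0.019     ]
rim [ 0.6292444  -0.40457428  0.019     ]
rim [ 0.4516545  -0.40072819  0.019     ]
rim [ 0.45732359 -0.07625985  0.019     ]
round [array([ 0.54480062, -0.13630969,  0.022     ]), array([ 0.54364988, -0.23856785,  0.022     ])]
beakerTop [0.4545826  0.04856064 0.058     ] [0.45752829 0.04723057 0.005     ]
```

View pics/tC.png

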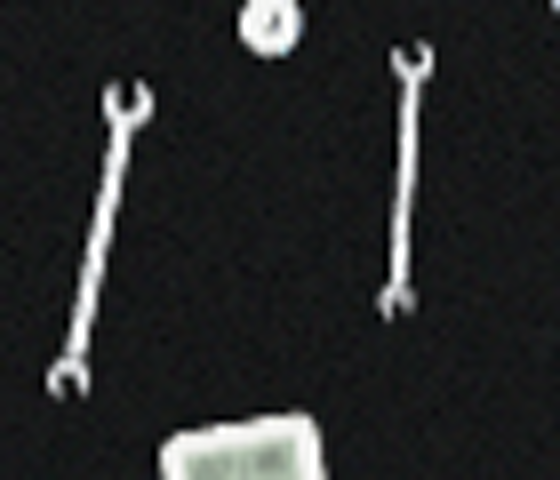

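View pics/tD.png

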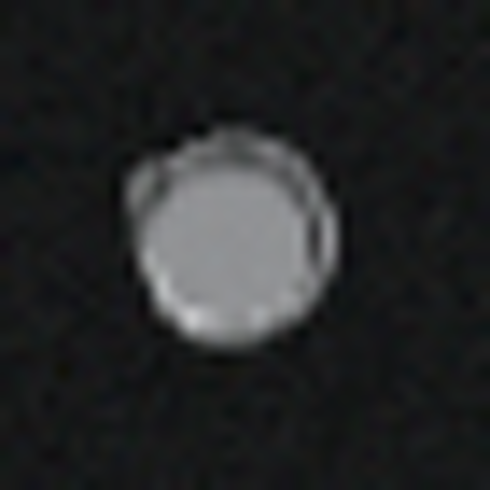

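View pics/sD.png

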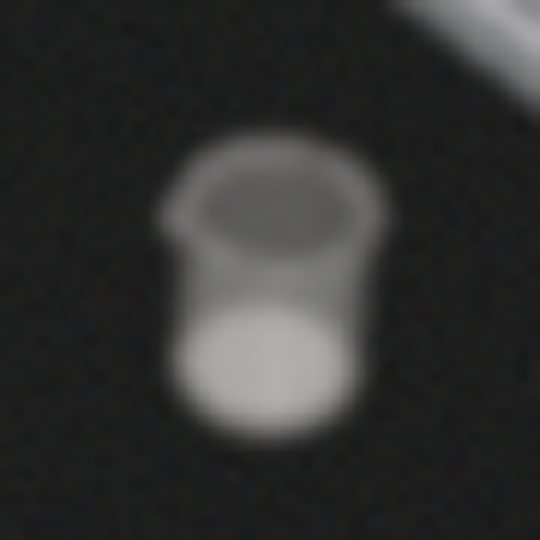

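View gripper.

```bash
python3 - <<'E'
from h import *
from scipy.spatial.transform import Rotation as R
t=get_image("top");s=get_image("scene")
st=ctrl.get_state(); print(R.from_rotvec(st["tool_rot"]).as_matrix().round(3))
print("tcp px top",proj(t,st["position"]),"scene",proj(s,st["position"]))
f=lambda n,d,px,z: print(n,ray(d,px,z).round(4))
f("beaker rim",t,cu((238,238),315,218,14),.058); f("beaker base",t,cu((228,240),315,218,14),.003)
f("beaker rim s",s,cu((277,198),340,200,12),.058); f("beaker base s",s,cu((265,372),340,200,12),.003)
f("bottle cap s",s,cu((118,216),260,130,3.5),.111); f("bigcap s",s,cu((227,122),260,130,3.5),.145)
f("bottle base s",s,cu((119,312),260,130,3.5),.0)
im=t["img"].astype(int)
for n,m in(("red",(im[...,0]>150)&(im[...,1]<60)),("orange",(im[...,0]>180)&(im[...,1]>90)&(im[...,2]<80))):
    k,l,sst,c=cv2.connectedComponentsWithStats(m.astype(np.uint8))
    for i in range(1,k):
        if sst[i,4]>80: print(n,c[i],sst[i]); f(n,t,c[i],.08)
f("big beaker",t,(393,150),.05); f("column base",t,(248,156),.05); f("timer",t,(271,278),.01)
f("tiprack front",t,(305,160),.04)
# pockets
for u in[(278,152),(414,150),(285,288),(418,285)]: f("sq",t,cu(u,360,170,6),.022)
for u in[(86,222),(233,222),(160,148),(160,296)]: f("rd",t,cu(u,360,170,6),.022)
for u in[(432,76),(622,68),(452,368),(636,362)]: f("lg",t,cu(u,360,170,6),.022)
for u in[(67,228),(418,50),(615,172),(260,375)]: f("rim s",s,cu(u,340,135,5),.019)
# shelf: lower front edge line scene (0,190)-(500,8); top line y~97
cs=lambda d:-d["camera_from_world"][:3,:3].T@d["camera_from_world"][:3,3]
A=cs(s); p1=ray(s,(30,175),0)-A; p2=ray(s,(480,12),0)-A; n=np.cross(p1,p2)
for col in(150,340,480):
  for row in (97,103):
    B=cs(t); v=ray(t,(col,row),0)-B; k=np.dot(n,A-B)/np.dot(n,v); print("shelf",col,row,(B+k*v).round(3))
crop(t,"g",540,280,640,400,5); crop(s,"g2",0,0,640,200,1.2)
print(cs(t),cs(s))
E
```

```text
[[ 0.228 -0.     0.974]
 [-0.974  0.001  0.228]
 [-0.001 -1.    -0.   ]]
tcp px top [594.20790592 340.40495669] scene [607.93970413 132.81061482]
beaker rim [0.4554 0.0487 0.058 ]
beaker base [0.4581 0.0498 0.003 ]
beaker rim s [0.4572 0.0487 0.058 ]
beaker base s [0.4549 0.0504 0.003 ]
bottle cap s [0.6176 0.1748 0.111 ]
bigcap s [0.6265 0.0527 0.145 ]
bottle base s [0.6226 0.174  0.    ]
red [216.22321429 253.84821429] [205 245  25  18 336]
red [0.4043 0.4088 0.08  ]
orange [225.         206.36363636] [214 197  24  20 319]
orange [0.5523 0.3832 0.08  ]
big beaker [ 0.7296 -0.1638  0.05  ]
column base [0.7224 0.3166 0.05  ]
timer [0.3226 0.2489 0.01  ]
tiprack front [0.7062 0.1289 0.04  ]
sq [ 0.5821 -0.2038  0.022 ]
sq [ 0.5812 -0.2793  0.022 ]
sq [ 0.5063 -0.2031  0.022 ]
sq [ 0.506  -0.2763  0.022 ]
rd [ 0.5459 -0.0954  0.022 ]
rd [ 0.5437 -0.1766  0.022 ]
rd [ 0.5862 -0.1385  0.022 ]
rd [ 0.5038 -0.1342  0.022 ]
lg [ 0.6226 -0.2923  0.022 ]
lg [ 0.6242 -0.3986  0.022 ]
lg [ 0.4599 -0.2918  0.022 ]
lg [ 0.4604 -0.3927  0.022 ]
rim s [ 0.6335 -0.0738  0.019 ]
rim s [ 0.6302 -0.4035  0.019 ]
rim s [ 0.4508 -0.3996  0.019 ]
rim s [ 0.4539 -0.07    0.019 ]
shelf 150 97 [0.808 0.515 0.338]
shelf 150 103 [0.785 0.508 0.352]
shelf 340 97 [0.79  0.023 0.349]
shelf 340 103 [0.768 0.025 0.363]
shelf 480 97 [ 0.776 -0.331  0.357]
shelf 480 103 [ 0.755 -0.324  0.371]
[0.38697595 0.07908698 1.27440287] [-0.30350637  0.82448132  1.04518711]
```

View pics/g.png

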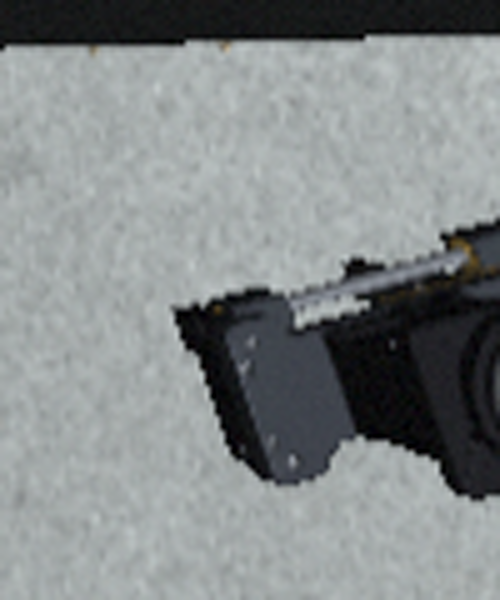

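View pics/g2.png

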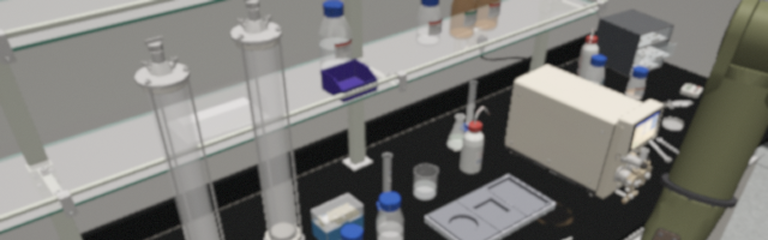

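```bash
cat >> h.py <<'E'
from scipy.spatial.transform import Rotation as Rot
def cam(d): return -d["camera_from_world"][:3,:3].T@d["camera_from_world"][:3,3]
def tri(t,a,s,b):
    A,B=cam(t),cam(s);u=ray(t,a,0)-A;v=ray(s,b,0)-B
    k,*_=np.linalg.lstsq(np.c_[u,-v],B-A,rcond=None); return (A+k[0]*u+B+k[1]*v)/2,np.linalg.norm(A+k[0]*u-B-k[1]*v)
def to(goal,yawdeg=None):
    "goal TCP xyz; yawdeg = desired world direction of tool x (deg)"
    st=ctrl.get_state();R=Rot.from_rotvec(st["tool_rot"]).as_matrix()
    cur=np.degrees(np.arctan2(R[1,0],R[0,0])); print("t",round(st["time"],2),"pos",st["position"].round(4),"yaw",cur.round(2),"F",st["ft_force"].round(1),"grip",round(st["grip_width"]*87,1),"q",st["joint_positions"].round(2),"down",R[:,1].round(3))
    if goal is None: return
    y=cur if yawdeg is None else yawdeg
    print("turn",round(cur-y,2))
    d=np.array(goal)-st["position"];c,s=np.cos(np.radians(y)),np.sin(np.radians(y))
    print("after turn: tx %.1f ty %.1f tz %.1f"%(1e3*(d[0]*c+d[1]*s),-1e3*d[2],1e3*(d[0]*-s+d[1]*c)))
E
python3 - <<'E'
from h import *
t=get_image("top");s=get_image("scene")
crop(t,"r1",200,190,270,270,8);crop(s,"r2",225,225,295,320,6)
E
```

Call:
drive_tool(
  increments="0 -43 0 8.7 0; 0 -43 0 8.7 0; 0 -43 0 8.6 0; -37 0 14 0 0; -37 0 14 0 0; -37 0 14 0 0; -37 0 14 0 0; -37 0 14 0 0; -37 0 14 0 0; -37 0 14 0 0; -40 0 17 0 0; -40 0 17 0 0; -40 0 17 0 0; -40 0 17 0 0; -40 0 17 0 0; -40 0 17 0 0; -40 0 17 0 0; 0 0 0 0 0; 0 0 0 0 0",
)

```text
time: 2.78
position: [0.479, -0.1561, 0.3515]
tool_rot: [-1.095, 1.372, -1.373]
ft_force: [0.8, 0.2, 0.7]
grip_width: 0.998
```

View pics/r1.png

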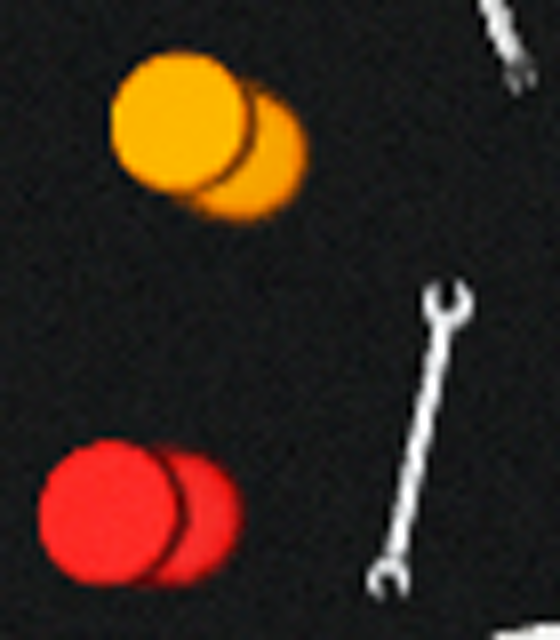

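View pics/r2.png

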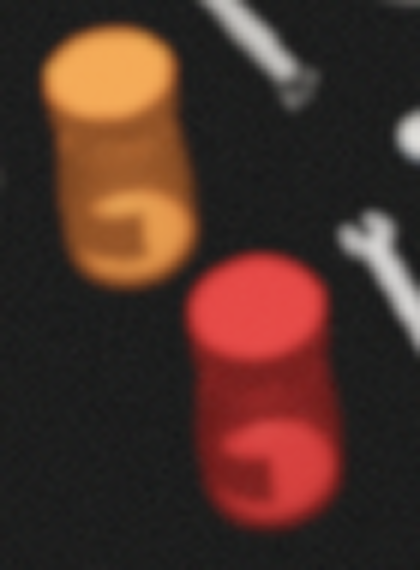

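```bash
python3 - <<'E'
from h import *
t=get_image("top");s=get_image("scene")
for n,a,b in(("red",(110,512),(258,306)),("orange",(180,123),(110,73))):
    A=cu(a,200,190,8);B=cu(b,225,225,6);print(n,tri(t,A,s,B),ray(t,A,.111),ray(s,B,.111))
a=ray(t,cu((447,300),200,190,8),.0025);b=ray(t,cu((388,578),200,190,8),.0025);print("heads",a,b,(a+b)/2,np.linalg.norm(a-b))
# grasp 24mm toward +x
c=np.array([.4335,.3115]);ax=np.array([.975,-.2206]);g=c+.024*ax;print(g)
to([g[0],g[1],.20],-102.7)
E
```

```text
red (array([0.40491451, 0.40985146, 0.10794778]), np.float64(0.0002885901019842629)) [0.40496659 0.40909496 0.111     ] [0.40248628 0.41111461 0.111     ]
orange (array([0.55315369, 0.38522571, 0.10854512]), np.float64(0.00043635493202930266)) [0.55265137 0.38441335 0.111     ] [0.55110736 0.38650052 0.111     ]
heads [0.49043181 0.30059184 0.0025    ] [0.37656433 0.32501964 0.0025    ] [0.43349807 0.31280574 0.0025    ] 0.1164582349012094
[0.4569    0.3062056]
t 2.88 pos [ 0.4787 -0.157   0.3515] yaw -102.97 F [-0.7  0.2 -0.3] grip 87.1 q [ 0.79 -0.01 -0.52  1.57 -0.    1.58 -1.53] down [-0.    -0.001 -1.   ]
turn -0.27
after turn: tx -447.0 ty 151.5 tz -123.1
```

Call:
drive_tool(
  increments="-37 12.6 -10.2 -0.3 150; -37 12.6 -10.2 0 150; -37 12.6 -10.2 0 150; -37 12.6 -10.2 0 150; -37 12.6 -10.2 0 150; -37 12.6 -10.2 0 150; -37 12.6 -10.2 0 150; -37 12.6 -10.2 0 150; -37 12.6 -10.2 0 150; -37 12.6 -10.2 0 150; -37 12.6 -10.2 0 150; -40 12.6 -10.2 0 150; 0 0 0 0 150; 0 0 0 0 150",
  squeeze=40,
)

```text
time: 4.62
position: [0.4578, 0.3058, 0.2002]
tool_rot: [-1.098, 1.369, -1.371]
ft_force: [0.4, 0.2, 0.9]
grip_width: 0.411
```

```bash
python3 - <<'E'
from h import *
t=get_image("top")
crop(t,"a1",200,150,340,270,5)
to([.4569,.3062,.03],-102.7)
E
```

```text
t 4.67 pos [0.4581 0.3054 0.2004] yaw -102.7 F [ 0.8 -0.9 -0.9] grip 35.5 q [ 0.24  0.24 -1.    1.7   0.21  1.31 -2.59] down [ 0.001 -0.001 -1.   ]
turn 0.0
after turn: tx -0.5 ty 170.4 tz -1.3
```

View pics/a1.png

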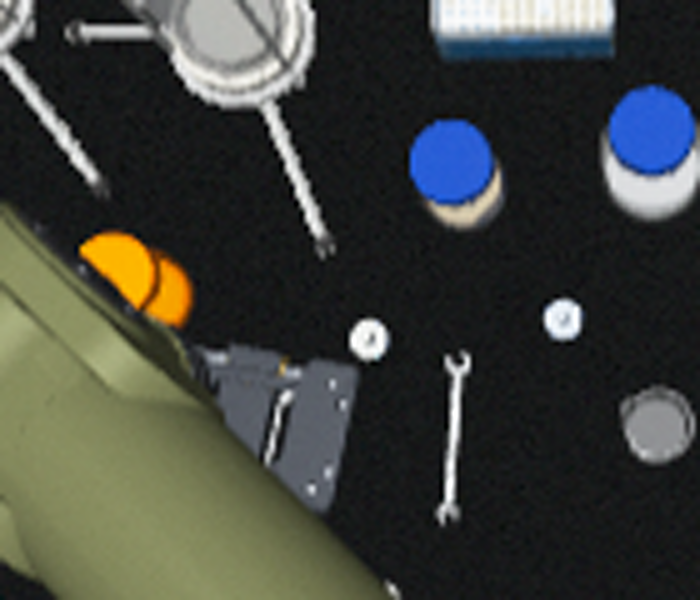

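The gripper is above the long spanner with the red and orange jars on either side. Joint 7 is close to its limit, so I'll use the half-turn-equivalent grasp.

Call:
drive_tool(
  increments="0 0 0 -10.6 150; 0 0 0 -10.6 150; 0 0 0 -10.6 150; 0 0 0 -10.6 150; 0 0 0 -10.6 150; 0 0 0 -10.6 150; 0 0 0 -10.6 150; 0 0 0 -10.6 150; 0 0 0 -10.6 150; 0 0 0 -10.6 150; 0 0 0 -10.6 150; 0 0 0 -10.6 150; 0 0 0 -10.6 150; 0 0 0 -10.6 150; 0 0 0 -10.6 150; 0 0 0 -10.6 150; 0 0 0 -10.4 150; 0 0 0 0 150; 0 0 0 0 150",
)

```text
time: 7.05
position: [0.4577, 0.3062, 0.2004]
tool_rot: [-1.308, -1.043, 1.043]
ft_force: [-0.5, -1.0, 0.3]
grip_width: 0.413
```

```bash
python3 - <<'E'
from h import *
to([.4569,.3062,.05],77.3)
E
```

```text
t 7.05 pos [0.4577 0.3062 0.2004] yaw 77.18 F [-0.5 -1.   0.3] grip 36.0 q [ 0.47  0.42 -1.36  1.7   0.42  1.37  0.38] down [ 0.001 -0.001 -1.   ]
turn -0.12
after turn: tx -0.2 ty 150.4 tz 0.8
```

Call:
drive_tool(
  increments="0 15 0.8 0 150; 0 15 0 0 150; 0 0 0 0 150",
)

```text
time: 7.42
position: [0.4553, 0.3066, 0.1684]
tool_rot: [-1.304, -1.044, 1.049]
ft_force: [-0.5, -0.0, -0.0]
grip_width: 0.414
```

```bash
python3 - <<'E'
from h import *
to([.4569,.3062,.05],77.3)
E
```

```text
t 7.42 pos [0.4553 0.3066 0.1684] yaw 77.47 F [-0.5 -0.  -0. ] grip 36.0 q [ 0.44  0.45 -1.34  1.74  0.45  1.32  0.36] down [-0.003 -0.002 -1.   ]
turn 0.17
after turn: tx -0.1 ty 118.4 tz -1.7
```

Call:
drive_tool(
  increments="0 20 0 0 150; 0 20 0 0 150; 0 20 0 0 150; 0 20 0 0 150; 0 18 0 0 150; 0 0 0 0 150; 0 0 0 0 150",
)

```text
time: 8.3
position: [0.4565, 0.308, 0.0727]
tool_rot: [-1.305, -1.047, 1.046]
ft_force: [0.1, -0.8, 0.4]
grip_width: 0.415
```

```bash
python3 - <<'E'
from h import *
to([.4569,.3062,.003],77.3)
t=get_image("top");s=get_image("scene")
crop(t,"b1",200,180,320,270,6);crop(s,"b2",225,225,345,320,6)
E
```

```text
t 8.3 pos [0.4565 0.308  0.0727] yaw 77.48 F [ 0.1 -0.8  0.4] grip 36.1 q [ 0.35  0.54 -1.23  1.84  0.56  1.16  0.29] down [ 0.001  0.001 -1.   ]
turn 0.18
after turn: tx -1.6 ty 69.7 tz -0.8
```

View pics/b1.png

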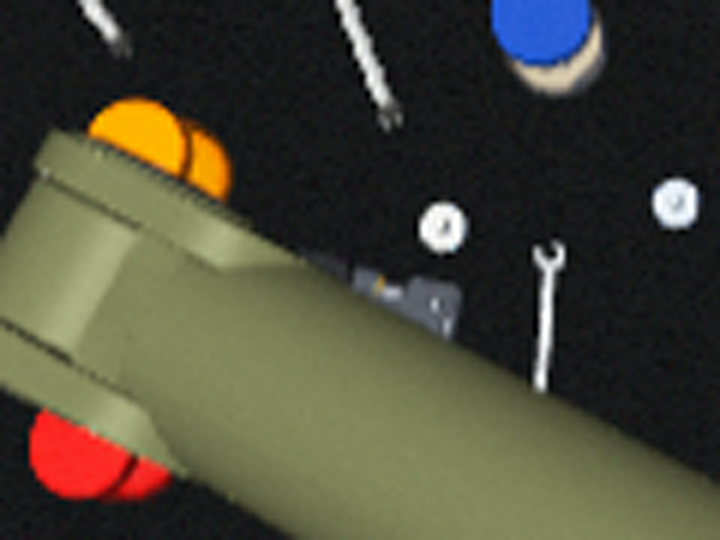

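View pics/b2.png

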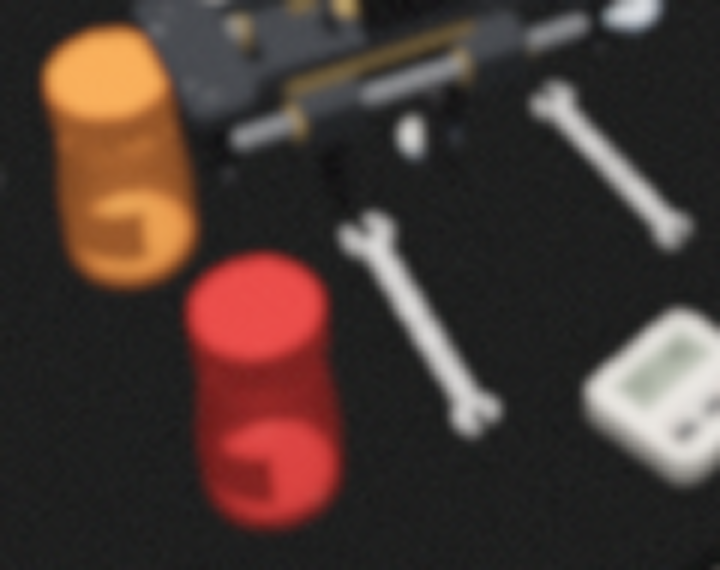

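Call:
drive_tool(
  increments="-0.8 12 -0.5 -0.1 150; -0.8 12 -0.3 -0.1 150; 0 12 0 0 150; 0 10 0 0 150; 0 0 0 0 150",
)

```text
time: 9.02
position: [0.456, 0.3054, 0.0252]
tool_rot: [-1.303, -1.048, 1.051]
ft_force: [0.2, 0.1, -0.2]
grip_width: 0.412
```

```bash
python3 - <<'E'
from h import *
to([.4569,.3062,.003],77.3)
s=get_image("scene")
crop(s,"b3",225,225,345,320,6)
E
```

```text
t 9.03 pos [0.456  0.3054 0.0252] yaw 77.69 F [ 0.2  0.1 -0.2] grip 35.8 q [ 0.31  0.59 -1.16  1.88  0.62  1.09  0.25] down [-0.002 -0.001 -1.   ]
turn 0.39
after turn: tx 1.0 ty 22.2 tz -0.7
```

View pics/b3.png

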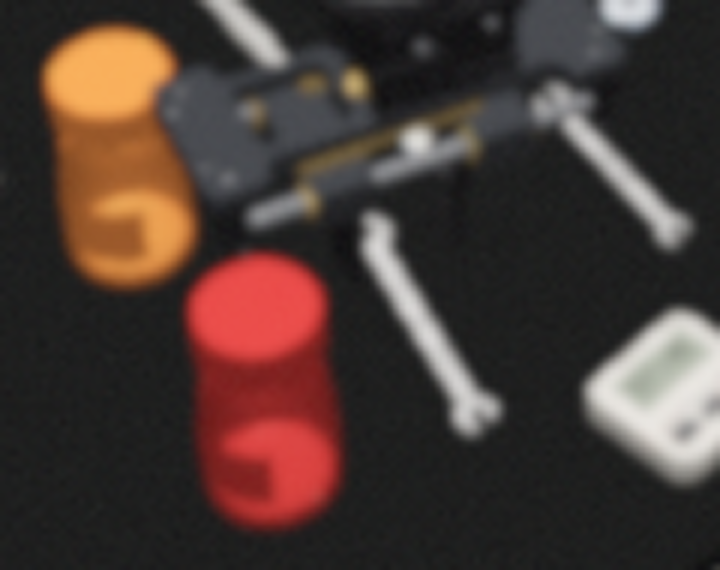

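Call:
drive_tool(
  increments="0 7 -0.5 0 150; 0 7 0 0 150; 0 6 0 0 150; 0 0 0 0 150",
)

```text
time: 9.57
position: [0.4568, 0.3054, 0.0057]
tool_rot: [-1.303, -1.048, 1.05]
ft_force: [0.1, -0.2, -0.2]
grip_width: 0.409
```

```bash
python3 - <<'E'
from h import *
to([.4569,.3062,.002],77.3)
E
```

```text
t 9.57 pos [0.4568 0.3054 0.0057] yaw 77.68 F [ 0.1 -0.2 -0.2] grip 35.6 q [ 0.28  0.62 -1.13  1.89  0.65  1.06  0.24] down [-0.001 -0.001 -1.   ]
turn 0.38
after turn: tx 0.8 ty 3.7 tz 0.1
```

Call:
drive_tool(
  increments="0 2.5 0 0 150; 0 1 0 0 150; 0 0 0 0 255; 0 0 0 0 255; 0 0 0 0 255; 0 0 0 0 255; 0 0 0 0 255; 0 0 0 0 255",
)

```text
time: 10.58
position: [0.4573, 0.3057, 0.0029]
tool_rot: [-1.303, -1.049, 1.049]
ft_force: [-0.2, -0.5, 0.5]
grip_width: 0.066
```

Call:
drive_tool(
  increments="0 0 0 0 255; 0 -12 0 0 255; 0 -20 0 0 255; 0 -30 0 0 255; 0 -40 0 0 255; 0 -40 0 0 255; 0 0 0 0 255; 0 0 0 0 255",
)

```text
time: 11.58
position: [0.4571, 0.3053, 0.145]
tool_rot: [-1.304, -1.049, 1.049]
ft_force: [0.0, 0.3, -0.4]
grip_width: 0.066
```

```bash
python3 - <<'E'
from h import *
to([.4569,.3062,.15],77.3)
s=get_image("scene")
crop(s,"b4",225,205,345,320,5)
E
```

```text
t 11.57 pos [0.4571 0.3053 0.145 ] yaw 77.66 F [ 0.   0.3 -0.4] grip 5.8 q [ 0.42  0.46 -1.3   1.77  0.46  1.27  0.36] down [ 0.001 -0.001 -1.   ]
turn 0.36
after turn: tx 0.8 ty -5.0 tz 0.4
```

View pics/b4.png

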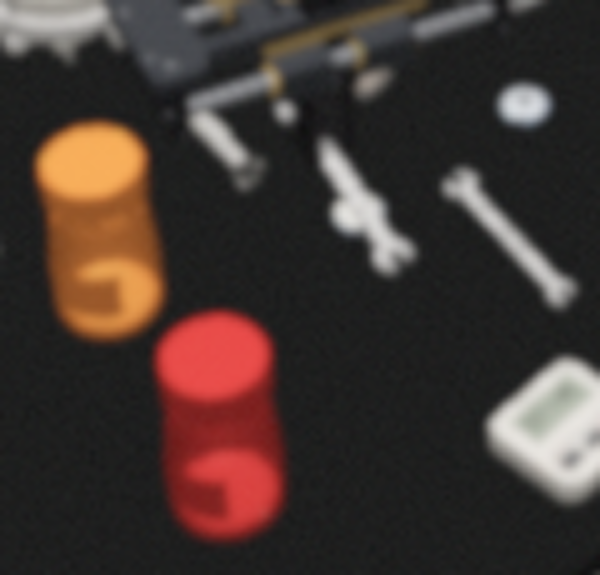

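Call:
drive_tool(
  increments="0 -38 0 -5.7 255; 0 -37 0 -5.7 255; -40.5 0 -7.4 0 255; -40.5 0 -7.4 0 255; -40.5 0 -7.4 0 255; -40.5 0 -7.4 0 255; -40.5 0 -7.4 0 255; -40.5 0 -7.4 0 255; -40.5 0 -7.4 0 255; -40.5 0 -7.4 0 255; -40.5 0 -7.4 0 255; -40.5 0 -7.4 0 255; -40.5 0 -7.4 0 255; -40.5 0 -7.4 0 255; -40.5 0 -7.4 0 255; -40.5 0 -7.4 0 255; -40.5 0 -7.4 0 255; -40.5 0 -7.4 0 255; 0 0 0 0 255; 0 0 0 0 255",
)

```text
time: 14.12
position: [0.5648, -0.3429, 0.2186]
tool_rot: [-1.214, -1.198, 1.197]
ft_force: [0.4, 1.6, -0.1]
grip_width: 0.067
```

```bash
python3 - <<'E'
from h import *
to([.565,-.344,.05],89.1)
E
```

```text
t 14.12 pos [ 0.5648 -0.3429  0.2186] yaw 89.12 F [ 0.4  1.6 -0.1] grip 5.8 q [ 1.22  0.55 -1.04  1.4   0.47  1.46  1.75] down [-0.002  0.002 -1.   ]
turn 0.02
after turn: tx -1.1 ty 168.6 tz -0.3
```

Call:
drive_tool(
  increments="0 30 0 0 255; 0 30 0 0 255; 0 30 0 0 255; 0 30 0 0 255; 0 30 0 0 255; 0 0 0 0 255; 0 0 0 0 255",
)

```text
time: 15.0
position: [0.5659, -0.3433, 0.0712]
tool_rot: [-1.217, -1.199, 1.198]
ft_force: [0.7, 0.2, -0.4]
grip_width: 0.065
```

```bash
python3 - <<'E'
from h import *
to([.565,-.344,.012],89.1)
s=get_image("scene")
crop(s,"c1",350,120,510,220,5)
t=get_image("top")
crop(t,"c2",360,150,520,250,5)
E
```

```text
t 15.0 pos [ 0.5659 -0.3433  0.0712] yaw 89.15 F [ 0.7  0.2 -0.4] grip 5.7 q [ 1.2   0.66 -0.97  1.56  0.57  1.22  1.68] down [ 0.001 -0.    -1.   ]
turn 0.05
after turn: tx -0.7 ty 59.2 tz 0.8
```

View pics/c1.png

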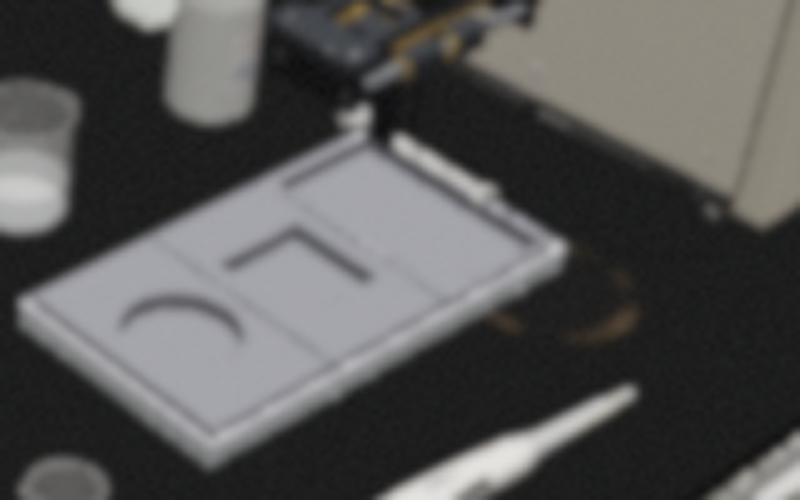

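View pics/c2.png

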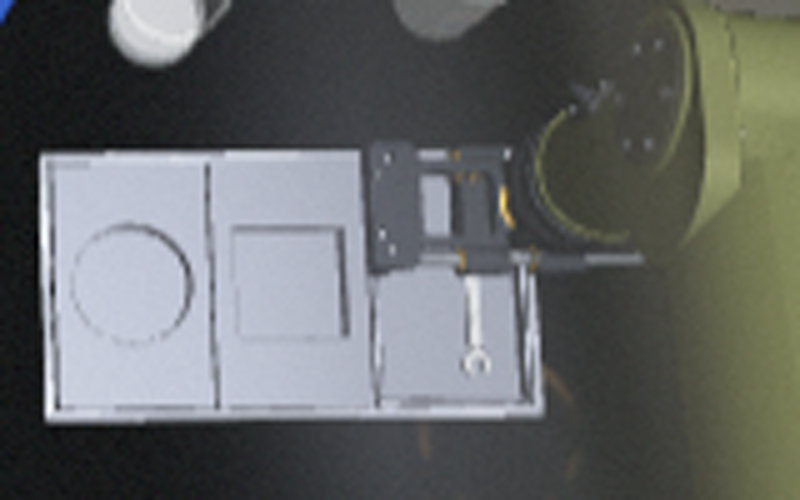

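Call:
drive_tool(
  increments="0 15 0 0 255; 0 15 0 0 255; 0 12 0 0 255; 0 8 0 0 255; 0 5 0 0 255; 0 0 0 0 255; 0 0 0 0 255",
)

```text
time: 15.98
position: [0.5654, -0.3443, 0.0153]
tool_rot: [-1.218, -1.197, 1.197]
ft_force: [0.1, 0.4, -0.0]
grip_width: 0.067
```

```bash
python3 - <<'E'
from h import *
to([.565,-.344,.0115],89.1)
E
```

```text
t 15.97 pos [ 0.5654 -0.3443  0.0153] yaw 89.07 F [ 0.1  0.4 -0. ] grip 5.8 q [ 1.17  0.71 -0.93  1.6   0.61  1.14  1.65] down [ 0.001 -0.    -1.   ]
turn -0.03
after turn: tx 0.3 ty 3.8 tz 0.4
```

Lower the last 3 mm, release, then rise with the fingers half open.

Call:
drive_tool(
  increments="0 2 0 0 255; 0 1.5 0 0 255; 0 0 0 0 255; 0 0 0 0 170; 0 0 0 0 150; 0 0 0 0 150; 0 0 0 0 150; 0 -10 0 0 150; 0 -30 0 0 150; 0 -40 0 0 150; 0 -40 0 0 150; 0 -40 0 0 150; 0 0 0 0 150",
)

```text
time: 17.6
position: [0.5674, -0.3445, 0.1761]
tool_rot: [-1.224, -1.2, 1.197]
ft_force: [-0.2, 0.8, -0.1]
grip_width: 0.409
```

```bash
python3 - <<'E'
from h import *
to([.4565,.0495,.2],-28-180)
s=get_image("scene")
crop(s,"d1",350,120,510,220,5)
E
```

```text
t 17.6 pos [ 0.5674 -0.3445  0.1761] yaw 89.08 F [-0.2  0.8 -0.1] grip 35.6 q [ 1.22  0.57 -1.03  1.46  0.49  1.38  1.73] down [ 0.006 -0.004 -1.   ]
turn 297.08
after turn: tx 282.9 ty -23.9 tz -295.8
```

View pics/d1.png

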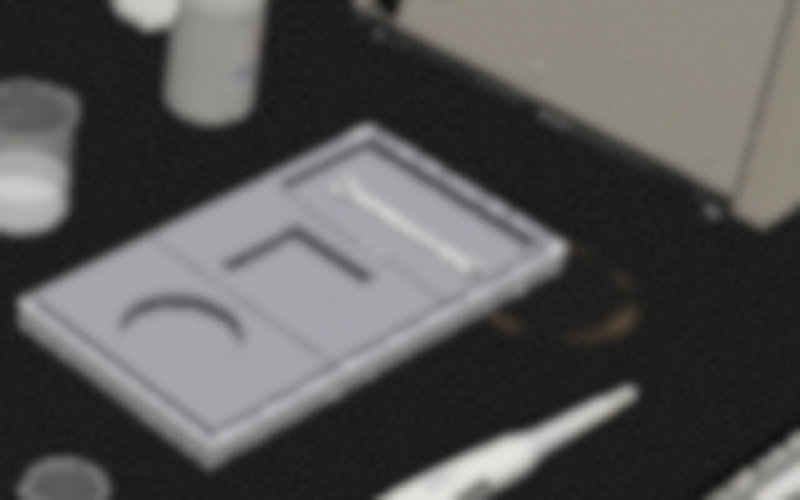

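The spanner lies in the long bay, with its ends at crop px (342,187) and (470,265). Next is the beaker.

Call:
drive_tool(
  increments="0 -4 0 10.6 100; 0 -4 0 10.6 50; 0 -4 0 10.6 0; 0 -4 0 10.6 0; 0 -4 0 10.6 0; 0 -4 0 10.6 0; 0 0 0 10.7 0; 0 0 0 10.7 0; 0 0 0 10.7 0; 0 0 0 10.7 0; 0 0 0 10.7 0; 0 0 0 0 0",
)

```text
time: 19.15
position: [0.5644, -0.3439, 0.1942]
tool_rot: [-1.537, 0.383, -0.38]
ft_force: [-0.0, 0.7, -0.7]
grip_width: 0.998
```

Call:
drive_tool(
  increments="-28.3 0 29.6 0 0; -28.3 0 29.6 0 0; -28.3 0 29.6 0 0; -28.3 0 29.6 0 0; -28.3 0 29.6 0 0; -28.3 0 29.6 0 0; -28.3 0 29.6 0 0; -28.3 0 29.6 0 0; -28.3 0 29.6 0 0; -28.3 0 29.6 0 0; 0 0 0 0 0; 0 0 0 0 0",
)

```text
time: 20.65
position: [0.4542, 0.0493, 0.195]
tool_rot: [-1.538, 0.382, -0.382]
ft_force: [0.5, -0.9, 0.5]
grip_width: 0.999
```

```bash
python3 - <<'E'
from h import *
to([.4565,.0495,.1],-28)
t=get_image("top");s=get_image("scene")
for a,b in(((342,187),(470,265)),): print([ray(s,cu(q,350,120,5),.0105) for q in(a,b)])
crop(t,"e0",360,150,520,250,5);crop(s,"e1",320,180,400,250,7)
E
```

```text
t 20.65 pos [0.4542 0.0493 0.195 ] yaw -27.93 F [ 0.5 -0.9  0.5] grip 86.9 q [ 0.82 -0.07 -0.93  1.92 -0.06  1.27 -0.58] down [-0.    -0.001 -1.   ]
turn 0.07
after turn: tx 1.9 ty 95.0 tz 1.2
[array([ 0.59763619, -0.34317277,  0.0105    ]), array([ 0.48376047, -0.3443871 ,  0.0105    ])]
```

View pics/e0.png

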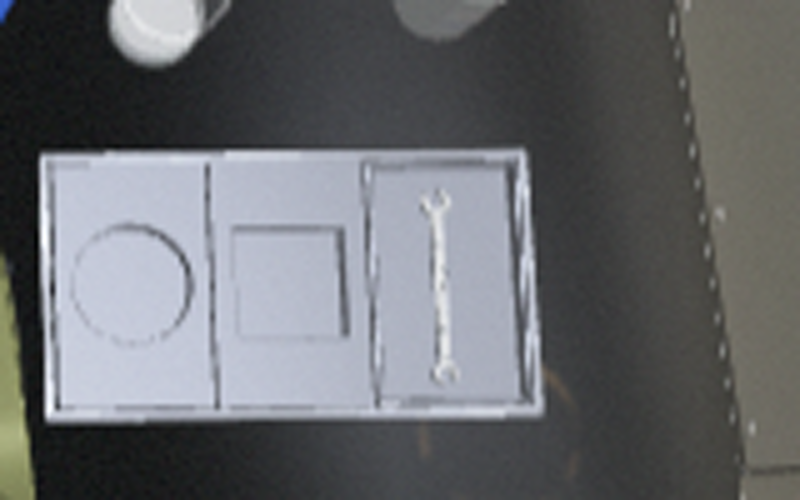

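View pics/e1.png

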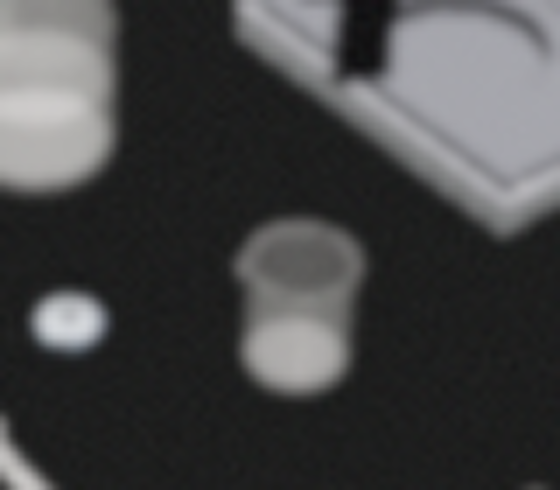

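Call:
drive_tool(
  increments="1 25 0.6 0 0; 0.9 25 0.6 0 0; 0 25 0 0 0; 0 20 0 0 0; 0 0 0 0 0; 0 0 0 0 0",
  squeeze=12,
)

```text
time: 21.5
position: [0.4572, 0.0499, 0.1009]
tool_rot: [-1.536, 0.384, -0.384]
ft_force: [-1.0, 1.1, 0.7]
grip_width: 0.996
```

```bash
python3 - <<'E'
from h import *
to([.4565,.0495,.018],-28)
t=get_image("top");s=get_image("scene")
crop(s,"f1",320,180,400,250,7)
E
```

```text
t 21.5 pos [0.4572 0.0499 0.1009] yaw -28.07 F [-1.   1.1  0.7] grip 86.6 q [ 0.78  0.08 -0.97  2.03  0.07  1.07 -0.71] down [ 0.001  0.    -1.   ]
turn -0.07
after turn: tx -0.4 ty 82.9 tz -0.6
```

View pics/f1.png

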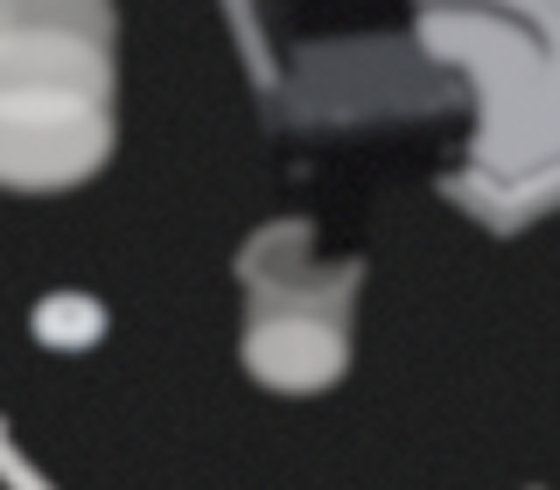

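```bash
python3 - <<'E'
from h import *
s=get_image("scene");p=ctrl.get_state()["position"];u=np.array([.883,-.469,0])
for k in(-.05,0,.05):
    q=proj(s,p+k*u);print(k,((q-[320,180]+.5)*7-.5).round(),)
E
```

```text
-0.05 [337. 260.]
0 [305. 177.]
0.05 [274.  98.]
```

Consistent: the visible finger tip is at (340,250), against a predicted (337,260). Descend and grip.

Call:
drive_tool(
  increments="-0.4 20 -0.5 0 0; 0 20 0 0 0; 0 20 0 0 0; 0 14 0 0 0; 0 8 0 0 0; 0 0 0 0 0; 0 0 0 0 0",
)

```text
time: 22.52
position: [0.4566, 0.0501, 0.0189]
tool_rot: [-1.536, 0.383, -0.384]
ft_force: [-0.1, -0.5, -0.4]
grip_width: 1.001
```

Call:
drive_tool(
  increments="0 0 0 0 60; 0 0 0 0 90; 0 0 0 0 110; 0 0 0 0 125; 0 0 0 0 145; 0 0 0 0 160; 0 0 0 0 160; 0 0 0 0 160",
  squeeze=12,
)

```text
time: 23.52
position: [0.456, 0.05, 0.0183]
tool_rot: [-1.537, 0.384, -0.384]
ft_force: [0.7, 0.3, 1.0]
grip_width: 0.508
```

```bash
python3 - <<'E'
from h import *
to([.4565,.0495,.018],-28)
t=get_image("top");s=get_image("scene")
crop(s,"f2",320,180,400,250,7)
E
```

```text
t 23.52 pos [0.456  0.05   0.0183] yaw -28.03 F [0.7 0.3 1. ] grip 44.2 q [ 0.7   0.24 -0.93  2.1   0.25  0.91 -0.85] down [-0. -0. -1.]
turn -0.03
after turn: tx 0.7 ty 0.3 tz -0.2
```

View pics/f2.png

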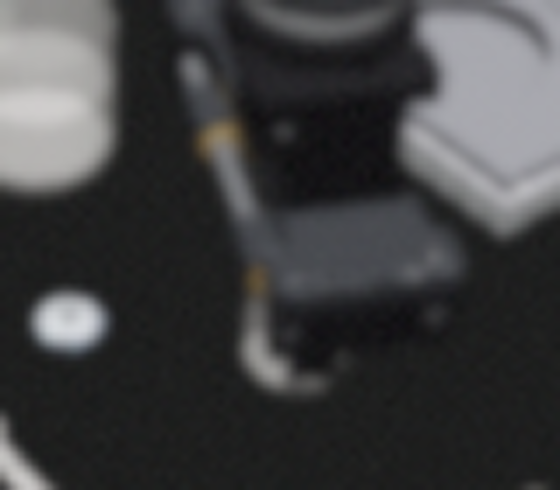

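Call:
drive_tool(
  increments="0 -10 0 0 170; 0 -25 0 0 170; 0 -35 0 0 170; 0 -30 0 0 170; 10 -10 -10 0 170; 20 0 -20 0 170; 22 0 -22 0 170; 22 0 -22 0 170; 22 0 -22 0 170; 22 0 -22 0 170; 22 0 -22 0 170; 22 0 -22 0 170; 22 0 -22 0 170; 19 0 -20 0 170; 10 0 -11 0 170; 0 0 0 0 170; 0 0 0 0 170",
)

```text
time: 25.75
position: [0.543, -0.2384, 0.1283]
tool_rot: [-1.536, 0.383, -0.382]
ft_force: [0.0, 0.5, -1.0]
grip_width: 0.511
```

```bash
python3 - <<'E'
from h import *
to([.5433,-.2397,.027],-28)
t=get_image("top");s=get_image("scene")
crop(s,"h1",350,110,510,220,5)
E
```

```text
t 25.75 pos [ 0.543  -0.2384  0.1283] yaw -27.94 F [ 0.   0.5 -1. ] grip 44.5 q [ 1.    0.36 -0.76  1.69  0.26  1.2  -0.31] down [-0.     0.001 -1.   ]
turn 0.06
after turn: tx 0.9 ty 101.3 tz -1.0
```

View pics/h1.png

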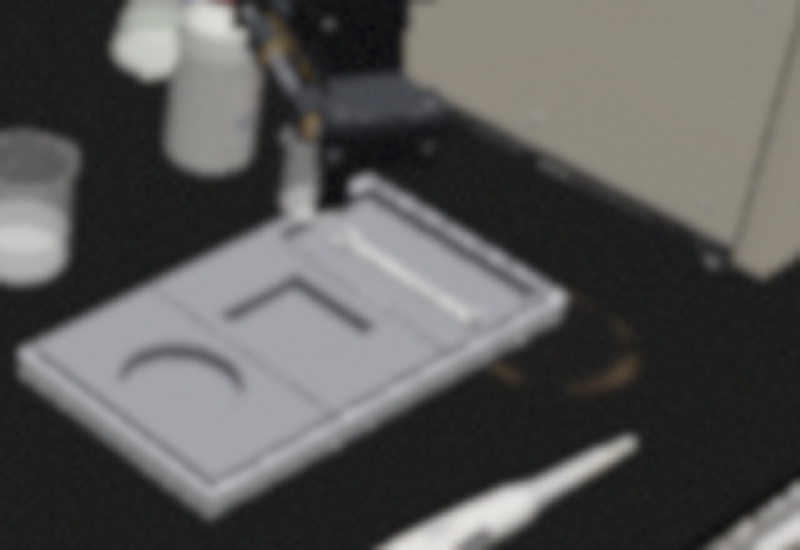

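Call:
drive_tool(
  increments="0.9 20 -1 0 170; 0 25 0 0 170; 0 20 0 0 170; 0 15 0 0 170; 0 9 0 0 170; 0 0 0 0 170; 0 0 0 0 170",
)

```text
time: 26.72
position: [0.5439, -0.2413, 0.0401]
tool_rot: [-1.537, 0.382, -0.385]
ft_force: [-0.1, 0.3, 0.9]
grip_width: 0.507
```

```bash
python3 - <<'E'
from h import *
to([.5433,-.2397,.0268],-28)
t=get_image("top");s=get_image("scene")
crop(s,"h2",350,110,510,220,5)
E
```

```text
t 26.73 pos [ 0.5439 -0.2413  0.0401] yaw -28.03 F [-0.1  0.3  0.9] grip 44.1 q [ 0.96  0.46 -0.71  1.77  0.34  1.04 -0.37] down [ 0.001 -0.001 -1.   ]
turn -0.03
after turn: tx -1.3 ty 13.3 tz 1.2
```

View pics/h2.png

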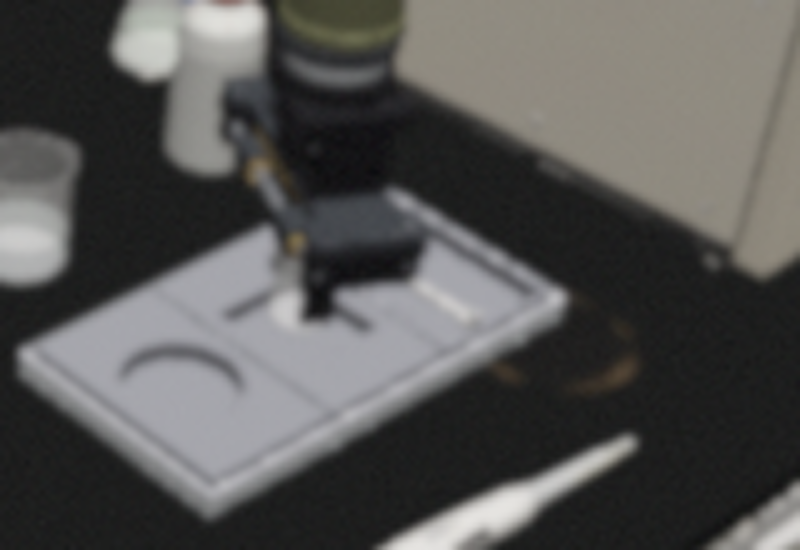

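Call:
drive_tool(
  increments="-1 4 1 0 170; 0 4 0 0 170; 0 3 0 0 170; 0 1.5 0 0 170; 0 0 0 0 170; 0 0 0 0 170",
)

```text
time: 27.58
position: [0.543, -0.2399, 0.0269]
tool_rot: [-1.537, 0.383, -0.384]
ft_force: [-0.3, -1.1, 0.4]
grip_width: 0.511
```

Call:
drive_tool(
  increments="0 0 0 0 110; 0 0 0 0 95; 0 0 0 0 70; 0 0 0 0 60; 0 0 0 0 60; 0 -8 0 0 60; 0 -25 0 0 60; 0 -40 0 0 60; 0 -40 0 0 60; 0 -40 0 0 60; 0 0 0 0 30; 0 0 0 0 0",
)

```text
time: 29.08
position: [0.5426, -0.2398, 0.1797]
tool_rot: [-1.537, 0.384, -0.383]
ft_force: [-0.2, 0.9, -0.6]
grip_width: 0.913
```

```bash
python3 - <<'E'
from h import *
to([.619,.1752,.22],-110)
t=get_image("top");s=get_image("scene")
crop(s,"i1",350,110,510,220,5)
E
```

```text
t 29.07 pos [ 0.5426 -0.2398  0.1797] yaw -28.03 F [-0.2  0.9 -0.6] grip 79.4 q [ 1.01  0.31 -0.77  1.63  0.23  1.29 -0.29] down [-0. -0. -1.]
turn 81.97
after turn: tx -416.1 ty -40.3 tz -70.1
```

View pics/i1.png

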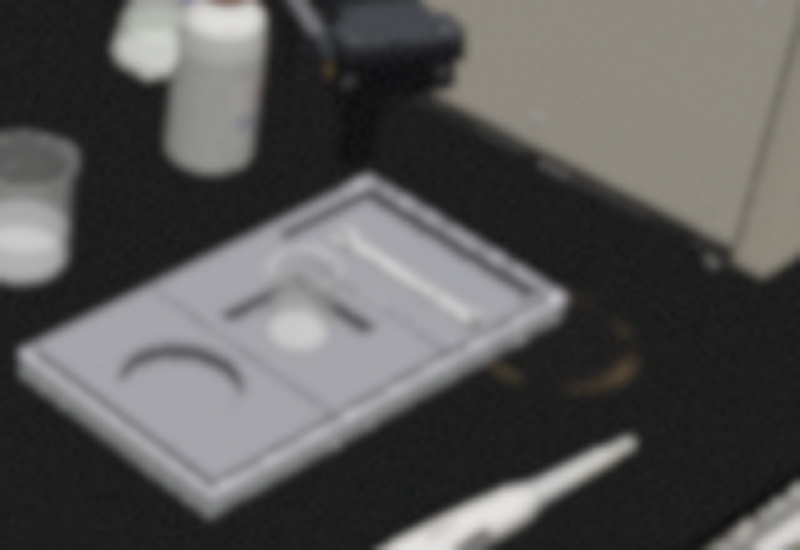

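Call:
drive_tool(
  increments="0 -10 0 -10 0; 0 -10 0 -10 0; 0 -10 0 -10 0; 0 -10 0 -10 0; 0 0 0 -10 0; 0 0 0 -9 0; 0 0 0 -9 0; 0 0 0 0 0",
)

```text
time: 30.18
position: [0.5423, -0.2397, 0.2186]
tool_rot: [-1.499, -0.544, 0.545]
ft_force: [1.1, -0.6, 0.1]
grip_width: 0.999
```

Call:
drive_tool(
  increments="29.6 0 24.4 0 0; 29.6 0 24.4 0 0; 29.6 0 24.4 0 0; 29.6 0 24.4 0 0; 29.6 0 24.4 0 0; 29.6 0 24.4 0 0; 29.6 0 24.4 0 0; 29.6 0 24.4 0 0; 29.6 0 24.4 0 0; 29.6 0 24.4 0 0; 29.6 0 24.4 0 0; 0 0 0 0 0; 0 0 0 0 0",
)

```text
time: 31.8
position: [0.6199, 0.1744, 0.2191]
tool_rot: [-1.502, -0.543, 0.546]
ft_force: [0.7, 0.0, -0.5]
grip_width: 1.001
```

```bash
python3 - <<'E'
from h import *
to([.6187,.1752,.13],40)
t=get_image("top");s=get_image("scene")
crop(s,"j1",240,100,380,230,5);crop(t,"j2",230,110,370,220,5)
E
```

```text
t 31.8 pos [0.6199 0.1744 0.2191] yaw 39.87 F [ 0.7  0.  -0.5] grip 87.1 q [ 0.42  0.49 -1.02  1.44  0.42  1.44  0.09] down [-0.001 -0.001 -1.   ]
turn -0.13
after turn: tx -0.4 ty 89.1 tz 1.3
```

View pics/j1.png

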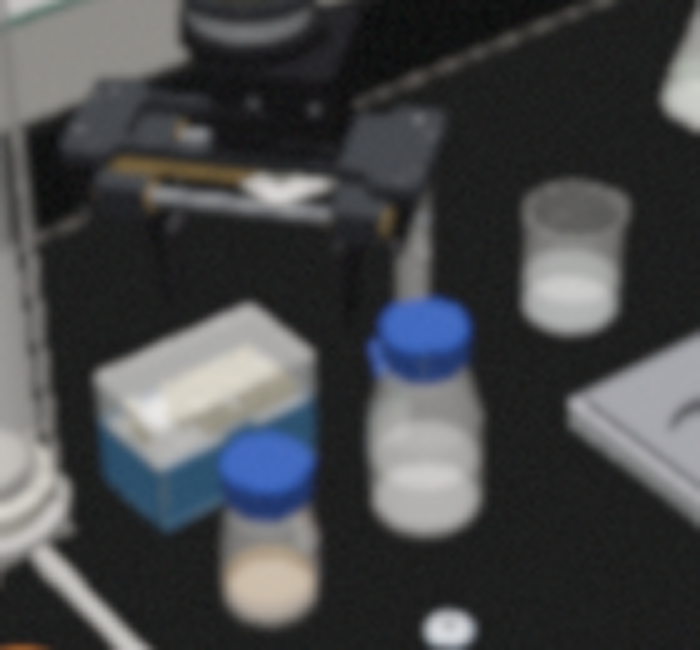

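View pics/j2.png

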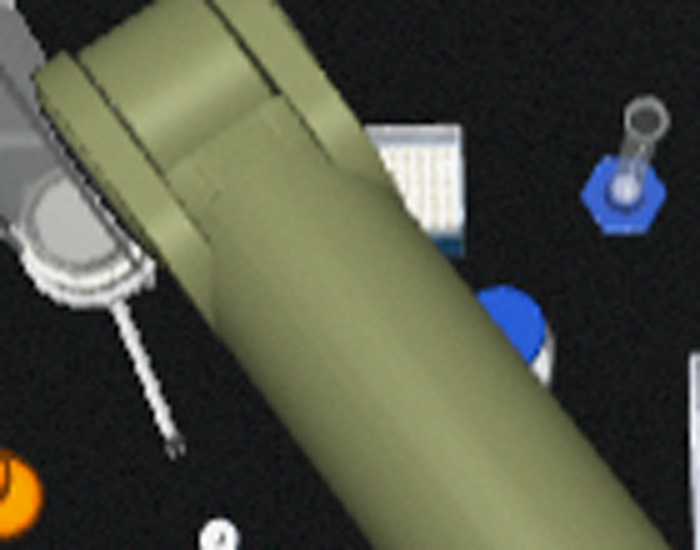

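Call:
drive_tool(
  increments="-0.4 25 1.3 0 0; 0 25 0 0 0; 0 25 0 0 0; 0 12 0 0 0; 0 0 0 0 0; 0 0 0 0 0",
)

```text
time: 32.65
position: [0.6195, 0.1758, 0.134]
tool_rot: [-1.501, -0.547, 0.544]
ft_force: [-1.5, 0.8, 0.4]
grip_width: 1.0
```

```bash
python3 - <<'E'
from h import *
to([.6187,.1752,.083],40)
t=get_image("top");s=get_image("scene")
crop(s,"k1",240,100,380,230,5);crop(t,"k2",170,50,370,220,4);print(ctrl.get_state()["joint_torque"].round(1))
E
```

```text
t 32.65 pos [0.6195 0.1758 0.134 ] yaw 39.93 F [-1.5  0.8  0.4] grip 87.0 q [ 0.41  0.55 -0.99  1.55  0.47  1.29  0.05] down [ 0.002  0.    -1.   ]
turn -0.07
after turn: tx -1.0 ty 51.0 tz 0.1
[  0.1 -45.4 -13.5 -27.2  -0.    0.    0. ]
```

View pics/k1.png

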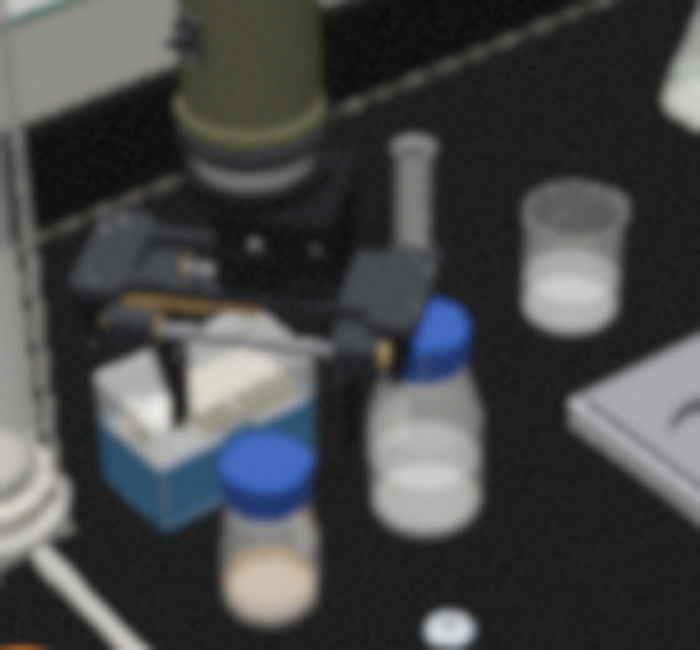

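View pics/k2.png

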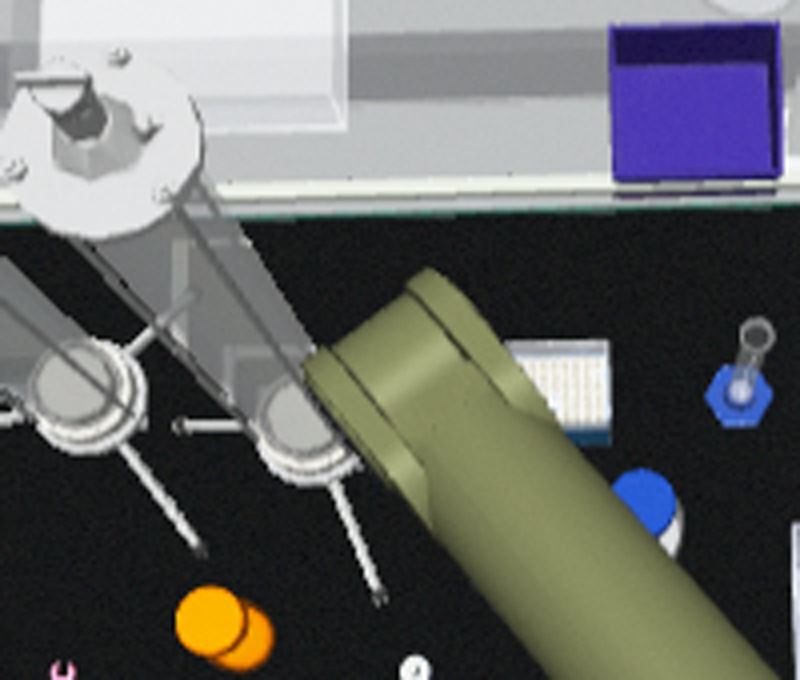

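Call:
drive_tool(
  increments="-0.8 15 0 0 0; 0 15 0 0 0; 0 12 0 0 0; 0 7 0 0 0; 0 0 0 0 0; 0 0 0 0 0",
  squeeze=30,
)

```text
time: 33.5
position: [0.6185, 0.1755, 0.0842]
tool_rot: [-1.501, -0.546, 0.545]
ft_force: [-0.8, 0.3, -0.5]
grip_width: 1.007
```

```bash
python3 - <<'E'
from h import *
to([.6187,.1752,.083],40)
s=get_image("scene")
crop(s,"l1",240,100,380,230,5)
E
```

```text
t 33.5 pos [0.6185 0.1755 0.0842] yaw 39.97 F [-0.8  0.3 -0.5] grip 87.6 q [ 0.39  0.6  -0.96  1.6   0.51  1.21  0.03] down [ 0.001  0.    -1.   ]
turn -0.03
after turn: tx -0.1 ty 1.2 tz -0.3
```

View pics/l1.png

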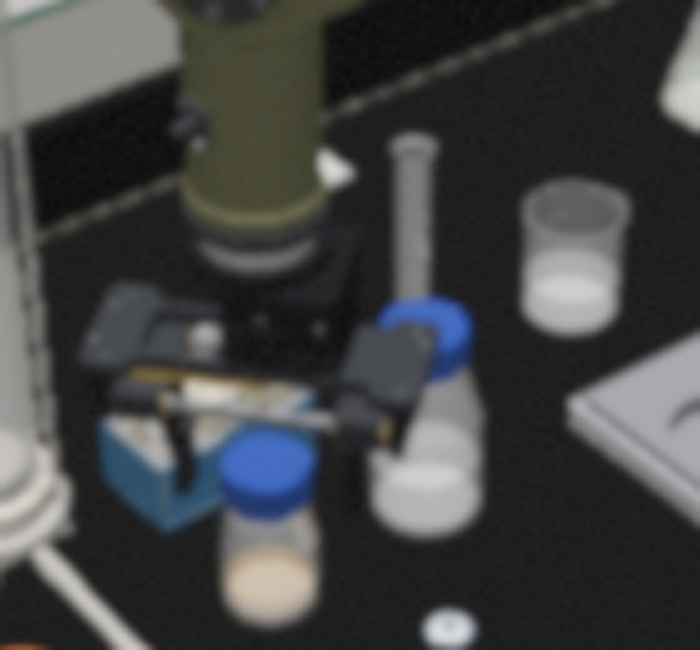

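Call:
drive_tool(
  increments="0 1 0 0 40; 0 0 0 0 60; 0 0 0 0 75; 0 0 0 0 85; 0 0 0 0 95; 0 0 0 0 110; 0 0 0 0 130; 0 0 0 0 130; 0 0 0 0 130",
)

```text
time: 34.67
position: [0.6183, 0.1753, 0.0828]
tool_rot: [-1.501, -0.546, 0.546]
ft_force: [0.4, 0.7, -1.3]
grip_width: 0.602
```

Call:
drive_tool(
  increments="0 -5 0 0 140; 0 -10 0 0 140; 0 -20 0 0 140; 0 -30 0 0 140; 0 -30 0 0 140; 0 -20 0 0 140; 0 0 0 0 140; 0 0 0 0 140",
)

```text
time: 35.67
position: [0.6178, 0.1748, 0.1969]
tool_rot: [-1.501, -0.545, 0.547]
ft_force: [-0.3, 1.1, -1.9]
grip_width: 0.601
```

```bash
python3 - <<'E'
from h import *
to([.5445,-.135,.2],40)
s=get_image("scene")
crop(s,"m1",240,90,400,230,5)
E
```

```text
t 35.67 pos [0.6178 0.1748 0.1969] yaw 39.97 F [-0.3  1.1 -1.9] grip 52.3 q [ 0.42  0.5  -1.02  1.48  0.43  1.4   0.09] down [-0.001 -0.001 -1.   ]
turn -0.03
after turn: tx -255.3 ty -3.1 tz -190.3
```

View pics/m1.png

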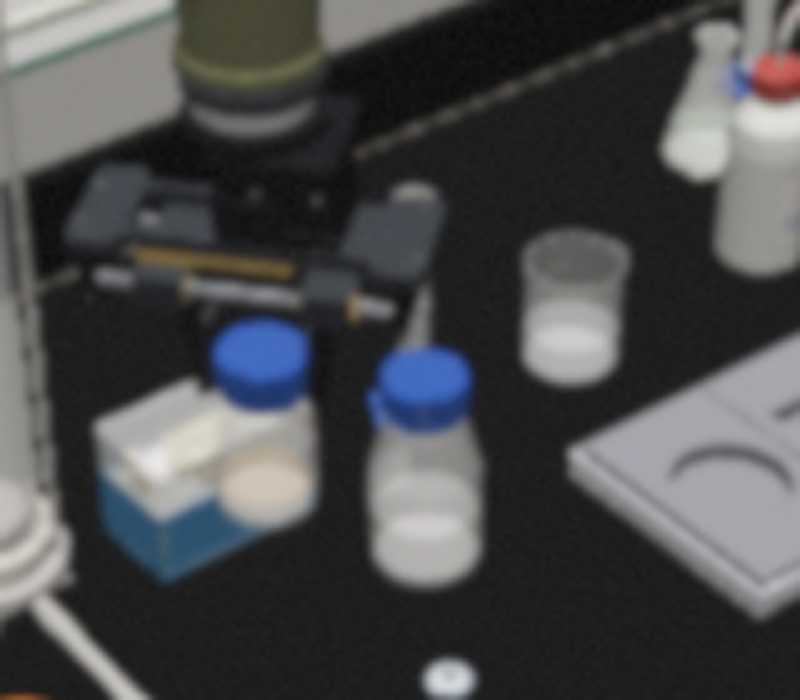

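Call:
drive_tool(
  increments="0 -20 0 0 140; 0 -25 0 0 140; 0 -20 0 0 140; -10 0 -7 0 140; -21 0 -16 0 140; -25 0 -18.6 0 140; -25 0 -18.6 0 140; -25 0 -18.6 0 140; -25 0 -18.6 0 140; -25 0 -18.6 0 140; -25 0 -18.6 0 140; -25 0 -18.6 0 140; -22 0 -17 0 140; -16 0 -12 0 140; -11 0 -8 0 140; 0 0 0 0 140; 0 0 0 0 140; 0 0 0 0 140",
)

```text
time: 37.98
position: [0.5452, -0.133, 0.2629]
tool_rot: [-1.5, -0.548, 0.547]
ft_force: [0.2, -0.3, -1.8]
grip_width: 0.598
```

```bash
python3 - <<'E'
from h import *
to([.5445,-.135,.13],40)
s=get_image("scene");t=get_image("top")
crop(s,"n1",300,60,460,220,4)
E
```

```text
t 37.98 pos [ 0.5452 -0.133   0.2629] yaw 40.08 F [ 0.2 -0.3 -1.8] grip 52.0 q [ 1.09  0.24 -1.04  1.59  0.21  1.43  0.73] down [ 0.  0. -1.]
turn 0.08
after turn: tx -1.8 ty 132.9 tz -1.1
```

View pics/n1.png

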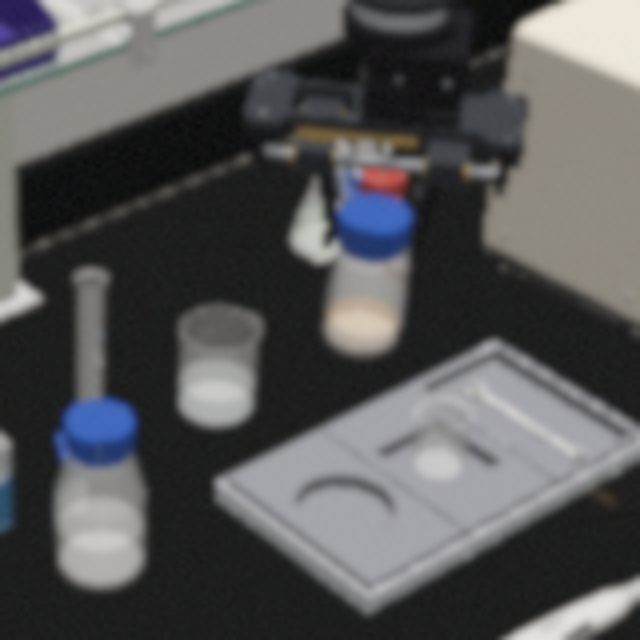

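```bash
python3 - <<'E'
from h import *
s=get_image("scene");p=ctrl.get_state()["position"]
for k in(.028,.004,-.05,-.083):
    q=proj(s,p+[0,0,k]);print(k,((q-[300,60]+.5)*4-.5).round(1),)
crop(s,"n2",370,100,420,155,12)
E
```

```text
0.028 [376.9 210.6]
0.004 [373.6 239.6]
-0.05 [366.4 302.8]
-0.083 [362.2 339.9]
```

View pics/n2.png

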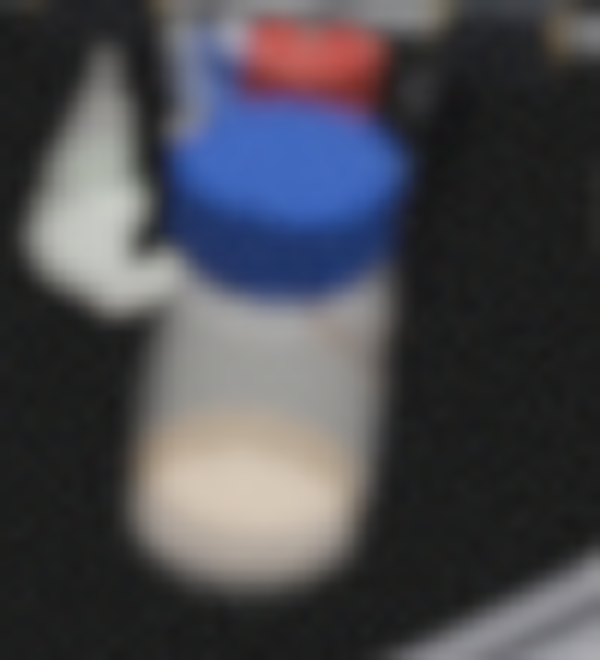

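The slant matches the projection of a true vertical line (377→362), so the bottle is upright. Lower it.

Call:
drive_tool(
  increments="-1.8 20 -1 0 140; 0 25 0 0 140; 0 25 0 0 140; 0 25 0 0 140; 0 20 0 0 140; 0 15 0 0 140; 0 8 0 0 140; 0 0 0 0 140; 0 0 0 0 140",
)

```text
time: 39.25
position: [0.5449, -0.1363, 0.1256]
tool_rot: [-1.502, -0.547, 0.545]
ft_force: [-0.4, -0.3, -1.2]
grip_width: 0.604
```

```bash
python3 - <<'E'
from h import *
to([.5445,-.135,.0912],40)
s=get_image("scene");t=get_image("top")
crop(s,"o1",340,100,480,220,5)
E
```

```text
t 39.25 pos [ 0.5449 -0.1363  0.1256] yaw 39.97 F [-0.4 -0.3 -1.2] grip 52.5 q [ 1.03  0.35 -0.99  1.77  0.32  1.19  0.65] down [ 0.001 -0.    -1.   ]
turn -0.03
after turn: tx 0.5 ty 34.4 tz 1.3
```

View pics/o1.png

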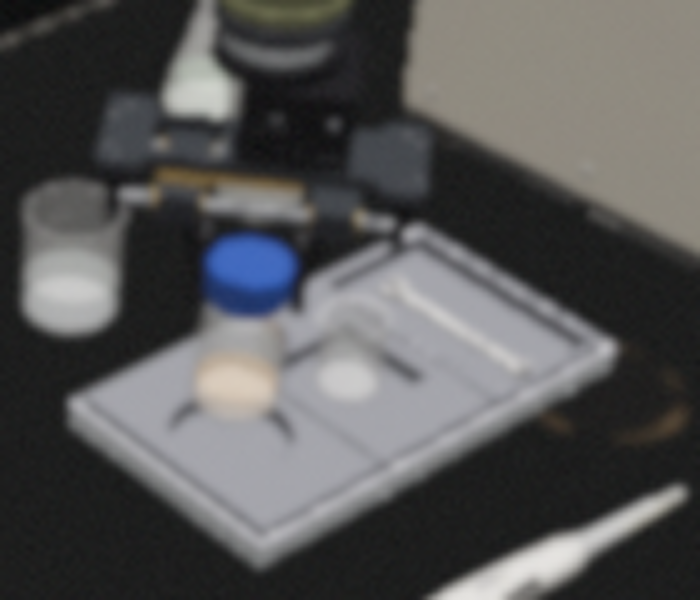

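Call:
drive_tool(
  increments="0.5 8 1 0 140; 0 8 0 0 140; 0 7 0 0 140; 0 5 0 0 140; 0 3 0 0 140; 0 1.5 0 0 140; 0 0 0 0 140; 0 0 0 0 140",
)

```text
time: 40.35
position: [0.5442, -0.1352, 0.0925]
tool_rot: [-1.501, -0.546, 0.546]
ft_force: [0.7, 0.4, -2.0]
grip_width: 0.599
```

```bash
python3 - <<'E'
from h import *
to([.5445,-.135,.0912],40)
E
```

```text
t 40.35 pos [ 0.5442 -0.1352  0.0925] yaw 39.97 F [ 0.7  0.4 -2. ] grip 52.1 q [ 1.01  0.39 -0.97  1.8   0.35  1.13  0.62] down [ 0. -0. -1.]
turn -0.03
after turn: tx 0.4 ty 1.3 tz -0.1
```

Call:
drive_tool(
  increments="0 0.7 0 0 140; 0 0.6 0 0 140; 0 0 0 0 140; 0 0 0 0 140",
)

```text
time: 40.85
position: [0.544, -0.1351, 0.091]
tool_rot: [-1.501, -0.546, 0.546]
ft_force: [0.2, 0.5, -0.7]
grip_width: 0.598
```

Contact: the load has gone from -2 N to -0.7 N. Release and retreat.

Call:
drive_tool(
  increments="0 0 0 0 95; 0 0 0 0 80; 0 0 0 0 55; 0 0 0 0 30; 0 0 0 0 20; 0 0 0 0 10; 0 -8 0 0 0; 0 -25 0 0 0; 0 -35 0 0 0; 0 -40 0 0 0; 0 -40 0 0 0; 0 -40 0 0 0; 0 0 0 0 0; 0 0 0 0 0",
)

```text
time: 42.6
position: [0.5438, -0.1351, 0.2789]
tool_rot: [-1.501, -0.546, 0.546]
ft_force: [0.2, -0.1, -0.0]
grip_width: 1.001
```

```bash
python3 - <<'E'
from h import *
to([.38,.3,.28],None)
s=get_image("scene");t=get_image("top")
crop(s,"p1",340,100,480,220,5);crop(t,"p2",280,110,520,260,3.3)
E
```

```text
t 42.6 pos [ 0.5438 -0.1351  0.2789] yaw 39.97 F [ 0.2 -0.1 -0. ] grip 87.1 q [ 1.09  0.23 -1.04  1.56  0.2   1.46  0.74] down [-0. -0. -1.]
turn 0.0
after turn: tx 154.0 ty -1.1 tz 438.7
```

View pics/p1.png

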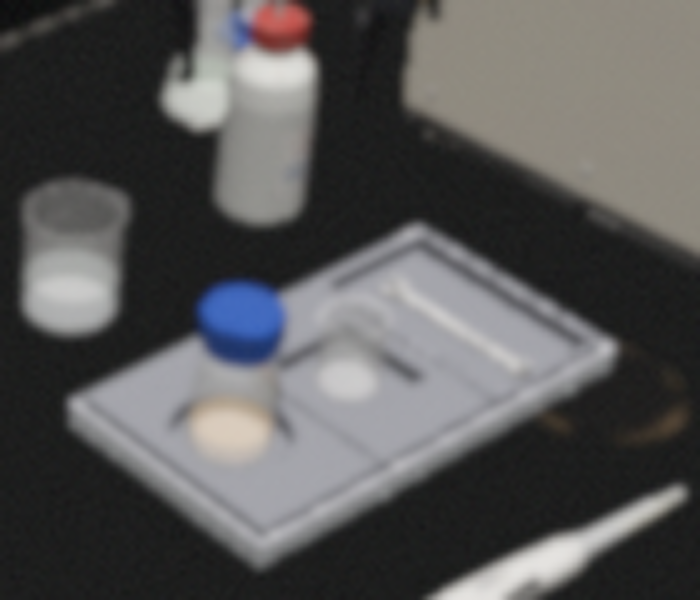

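View pics/p2.png

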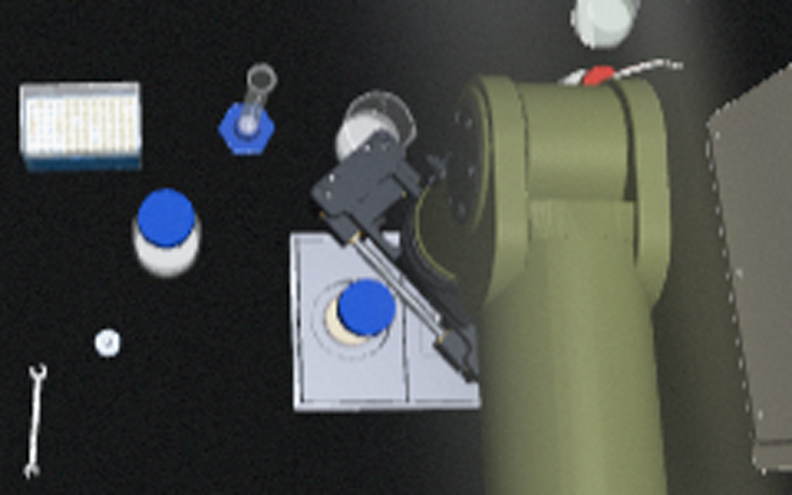

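```bash
python3 - <<'E'
from h import *
s=get_image("scene");t=get_image("top")
im=t["img"].astype(int);m=((im[...,2]>150)&(im[...,0]<90)).astype(np.uint8)
n,l,st,c=cv2.connectedComponentsWithStats(m)
for i in range(1,n):
    if st[i,4]>100 and c[i,1]>150: print(c[i],st[i],ray(t,c[i],.119),ray(t,c[i],.145))
print("cap s",ray(s,cu((241,308),340,100,5),.119),"rim s",ray(s,cu((354,320),340,100,5),.066),"base",ray(s,cu((348,380),340,100,5),.011))
for k in ("bottle",(.544,-.135)),("beaker",(.543,-.24)):
    for z in(.119,.008): print(k[0],z,((proj(s,[*k[1],z])-[340,100]+.5)*5-.5).round())
E
```

```text
[329.88053097 175.52212389] [322 167  17  18 226] [0.63424927 0.04971599 0.119     ] [0.62868489 0.05037692 0.145     ]
[390.70642202 202.77522936] [383 195  17  17 218] [ 0.54394628 -0.1338866   0.119     ] [ 0.54041398 -0.12909406  0.145     ]
cap s [ 0.54574139 -0.13195591  0.119     ] rim s [ 0.53969295 -0.23450611  0.066     ] base [ 0.54347944 -0.24225501  0.011     ]
bottle 0.119 [247. 307.]
bottle 0.008 [231. 447.]
beaker 0.119 [366. 247.]
beaker 0.008 [346. 385.]
```

All within tolerance and at rest, so I'll hand in.

```bash
python3 -c "
from bench import workorder,ctrl
s=ctrl.get_state();print(s['time'],s['ft_force'])
print(workorder.close_job())"
```

```text
42.8 [-0.12343818 -0.09401794 -0.067589  ]
the job is handed in; nothing more can be done
None
```

I packed the caddy and handed the job in at 42.8 s of robot time. No verdict is reported, so the results below are from my own final camera checks.

| Item | Where it is now | Measured offset from bay centre | Tolerance |
|---|---|---|---|
| Longer spanner | Flat in the long bay, lengthwise | About 1 mm along its length | 16 mm |
| Small beaker | Upright in the square pocket | About 3 mm at its base, 6 mm at its rim | 16 mm |
| Small bottle | Upright in the round pocket | About 1–3 mm | 14 mm |

- **Bay centres:** the two cameras placed the bay centres 2–4 mm apart, so the offsets carry about that much uncertainty.
- **Beaker rim:** its rim was hard to read in the one view I had, because the arm blocked the top camera. That is the least certain reading.
- **Gentle placing:** the wrist force read within about 2 N each time I checked it while setting things down. The bottle and beaker stood on their own once released.
- **Look-alikes:** the big bottle measured within about 1 mm of where it started. I only compared the big beaker and shorter spanner by eye, and neither looked moved.
- **Arm:** at hand-in it was open and clear above the caddy, touching nothing.

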